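# Hang a glazed test tile on its stand and hold the colour reader on it

### The job

Hang the glazed test tile by its wire hanger on the hook of the leaning stand, glazed face outward and lying flat against the mast, and let go of it. Then lift the colour reader out of its dock and take a reading: hold its sprung nose on the ringed spot of the hanging tile, square to the tile's face, pressed lightly so that the nose is about half way in. Finish while still holding the reader there, with the tile still on its hook, and leave the two jars beside the stand where they are.

Things in the scene. Friction and masses are not known exactly. Their poses are not given: they have to be found in the camera images.
- tile: Loose glazed ceramic test tile, 0.11 kg, 100 x 54 x 10 mm (x, y, z; take it across the 54 mm), starting flat on the table, glazed face up. Origin: centre of its underside; z out of the glazed face, x along its length towards the wire hanger. Glaze: ochre band (hanger end), grey-green band, then a blue field with a thin black ring.
- tile_eye (a point): Inner side of the hanger's far bar, which rests on the hook: at (84, 0, 5) mm in the tile's frame, axes as the tile's. The hanger is a rigid loop of 3 mm steel wire at half the tile's thickness, standing 37 mm out of its +x end; opening 34 mm long, 29 mm wide, narrowing to about 12 mm at the far bar.
- tile_spot (a point): Centre of the black ring, 29 mm across, on the glazed face: at (-22, 0, 10) mm in the tile's frame. Axes as the tile's.
- stand: Fixed stand: dark steel foot plate 150 x 96 x 12 mm that carries the leaning mast, 165 mm high in all. Origin: centre of the foot's underside, z up; its front looks along its own -x, roughly to the robot's right.
- mast: The stand's mast, fixed to it: wooden bar 38 mm wide (narrower than the tile), 176 mm long, leaning back, its front face rising at 40 degrees from level. Origin: middle of the lower end of the front face, 45 mm above the table; x up the slope, y across, z out of the face. A hung tile lies on the face, axes parallel to these, its underside at z = 0.
- hook_seat (a point): Where tile_eye lies when hung: (153, 0, 5) mm in the mast's frame, its axes. The hook is a 6 mm steel pin straight out of the face at x = 150 mm; its end, 20 mm from the face, turns up the slope as a lip to x = 163 mm, 10 mm above the pin's upper side, with 10 mm between face and lip. The hanger goes on from the front above the lip's end, then slides down the slope behind the lip.
- dock: Fixed grey plastic dock, 66 x 64 mm on a 74 x 70 mm base, 62 mm high; the reader stands nose down in the rectangular socket in its top, 40 mm of its body inside, about 2 mm play to each side: lift it 45 mm straight up to clear. Origin: centre of its underside, z up, axes parallel to the reader's.
- reader: Loose colour reader, 0.15 kg, 142 mm long: black flat-sided body 36 mm (x) by 30 mm (y), orange band, screen and button on its -x side. Origin: the end of the unpressed nose, 6 mm above the table at the start; z from nose to top end; the body runs from z = 16 to 142 mm, and its upper 86 mm stand free of the dock. Take it across the 30 mm flats.
- nose_tip (a point): Centre of the nose's end face (round black rubber nose, 16 mm across). It moves with the nose; axes as the reader's.
- reader_nose (a joint): How far the reader's sprung nose is pushed in: 0 free, 0.010 m fully in. The spring takes 1 N to start and 0.4 N more for each millimetre: 3 N half way, 5 N fully in.
- ink_jar: Loose tall dark brown jar with a grey cap, 52 mm across, 114 mm high, standing to the left behind the stand; to be left alone. Origin: centre of its underside.
- white_jar: Loose small white jar with a black lid, 53 mm across, 66 mm high, standing to the right behind the stand; to be left alone. Origin: centre of its underside.
Not all that is in view belongs to the job. Leave any yellow look-alike of the reader alone.

How it is judged:
By the outcome, as a careful person would: the job done as asked, in the order asked, and still so for the second after the job is handed in, while the arm keeps its last pose, push and grip.
It also fails if it takes over 64 s, if anything falls off the work surface, if the arm or the gripper's body presses on something with over 40 N, if the wrist force passes 120 N, or if a joint passes its speed limit or range.

### The arm

A 6-joint arm with a two-finger parallel gripper is mounted at the origin on the work surface; the furniture and walls round the work are solid. World frame = base frame: x ahead of the robot, y to its left, z up, the work surface at z = 0. Lengths are in mm, angles in rad, forces in N, time in s.
With the tool pointing down it reaches from about 275 to 975 mm from the base axis. Payload 8.4 kg.
Tool frame: the origin (TCP) lies at the very end of the fingers, on their centre line; the grasp point (between the pads) lies 19 mm behind it; z points along the fingers, y is the line along which they close (so a half turn about z gives the same grasp; the last joint's range is limited). The gripper opens to 92 mm and grips with 3 to 60 N. Pads are 20 mm wide; open, the fingers measure 128 mm over their backs; the gripper's body (75 mm by 189 mm) begins 69 mm behind the grasp point.
Start: joints at [1.148, 0.353, 1.633, -0, 1.155, -0.002], TCP at [255.306, 570.479, 214.583] pointing down, gripper open.
Joint ranges: [-2.63, 2.63], [-0.92, 2.1], [0.06, 2.66], [-1.3, 4.44], [0, 2.69], [-3.02, 3.02]. Speed limits (rad/s): [2.22, 2.22, 2.79, 3.14, 3.14, 3.14].

### API

Orientations are given as a 3x3 rotation matrix whose columns are the frame's x, y, z axes.
In Python, from plant import manip, optics, order, outline_of, mark_of gives the robot as it stands.
- The arm moves only by the tool drive_tool, never from a script. Its argument "steps" is a list of rows, each an object of numbers: "jaw": the closure, from 0 (fully open) to 1 (shut); "x", "y", "z": the shift along the tool's x, y, z in units of 600 mm (1.0 is 600 mm); "wx", "wy", "wz": the turn, a rotation vector about the tool's x, y, z in units of 60 degrees (1.0 is 60 degrees). A call has 1 to 8 rows; each row is the pose to reach, as a shift and turn from the pose commanded when the call began, along the tool's axes at that moment; what a row does not reach only later rows make up. A row lasts 1/10 s, in which the tool goes at most 50 mm and 8.59 degrees, less where a joint would pass 70% of its speed; a pose out of reach is approached as far as the arm can. A call with a number of a shift or a turn outside -1 to 1 is refused whole. A call with a gripper value outside its range is refused whole. The fingers move at their own pace and stop on an object; "newtons" is the grip in N (left out, the last holds). Time passes only in rows, so rows that repeat a pose let the fingers close. It gives the time, the measured TCP pose, the force, the opening and the grip force at its end, in the units of the state.
- manip.get_obs(): the state, without advancing time (a new reading comes with each control period).
- optics.capture(name): name is "scene" or "top" or "wrist"; returns a dict with "image" (420x560x3 uint8, blue, green, red), "K" (3x3 intrinsics, pixels), "k1" (the pictures are not rectified: a ray, as slopes to the right and down, at radius r is drawn at 1 + k1 r^2 times it, then the intrinsics apply), "rvec" (rotation vector, rad) and "tvec" (3), from world to camera coordinates, as OpenCV has them; the wrist camera has in their place "hand_eye" (4x4, takes a point from camera to tool coordinates, whose origin is the TCP and whose axes are the flange's). Camera axes: x right, y down, z forward; pixel columns grow to the right and rows downward; lengths in mm; the calibration is good to about 2 mm. A picture is of the moment at which its call begins: read the wrist's pose just before it. There is no depth.
- order.job_done(): hands the job in; it is judged then, once.
Trained networks look in the newest picture that a camera, given by its name, has taken for a name from the list of things; names that differ only in an ending like _2 or _b are one class to them, and where a whole thing is asked for, a point or a joint stands for the part that bears it (a point fixed in the world has none). Each returns a list of dicts, best first, with "conf" (0 to 1); they miss things now and then, are a little off and sometimes report something else, mostly with a low value. They report only what shows in the picture. A call takes as long as a camera call. They do not tell look-alikes from the thing itself.
- outline_of(thing, camera): "pixels" (420x560 bool, what is visible of it) and "xy" ([column, row] in pixels, amid what is visible of it).
- mark_of(thing, camera): "xy" ([column, row] in pixels: a listed point, or the origin of a listed thing).
The state is a dict: "clock": time; "joints": joint angles; "dq": joint speeds; "effort": joint torques, N m; "eef_pos": TCP position; "ee_rot": TCP orientation; "force": force on the tool from outside, world axes, zero at the start; "ft_torque": the same for the moment, N m; "width": finger opening in mm; "grip_force": force on a finger pad.
Only numpy, scipy, OpenCV 4.12 (cv2) and the standard library are available. Lean on these libraries where they do the work, as an engineer would, in place of code of your own. Each camera call takes 0.05 s, during which the arm holds its last target. There are 200 camera calls.

## Working session

There is one attempt and no reset: what is moved stays moved. The work goes in short steps, Python scripts to look and compute and a tool call to move; the robot and the scene stay as the last step left them, time stands still between calls to the robot, and variables do not carry over. Pictures are saved under pics/ and viewed, at most 10 in all, crops included, and the job is handed in when it is done.

Besides the shell and the picture viewer there is one more tool, called by a JSON object that holds its "op" and its "data". drive_tool: Moves the arm, as the interface text tells. Its arguments: {"type":"object","properties":{"steps":{"type":"array","items":{"type":"object","properties":{"jaw":{"type":"number"},"x":{"type":"number"},"y":{"type":"number"},"z":{"type":"number"},"wx":{"type":"number"},"wy":{"type":"number"},"wz":{"type":"number"}}}},"newtons":{"type":"number"}},"required":["steps"]}

```bash
ls; mkdir -p pics; cat > h.py <<'E'
import numpy as np, cv2
from scipy.spatial.transform import Rotation as R
from plant import manip, optics, order, outline_of, mark_of
def cap(name):
    o=manip.get_obs(); c=optics.capture(name)
    if 'rvec' in c:
        Rc=cv2.Rodrigues(np.array(c['rvec'],float))[0]; t=np.array(c['tvec'],float).ravel()
    else:
        H=np.array(c['hand_eye']); T=np.eye(4); T[:3,:3]=o['ee_rot']; T[:3,3]=o['eef_pos']
        W=np.linalg.inv(T@H); Rc=W[:3,:3]; t=W[:3,3]
    return dict(img=c['image'],K=np.array(c['K']),k1=float(c['k1']),R=Rc,t=t,obs=o)
def dist(c): return np.array([c['k1'],0,0,0,0.])
def ray(c,px):
    # drawn = (1+k1 r^2)*ray
    p=cv2.undistortPointsIter(np.array(px,float).reshape(-1,1,2),c['K'],dist(c),None,None,(3,50,1e-10)).ravel()
    d=c['R'].T@np.array([p[0],p[1],1]); return -c['R'].T@c['t'], d/np.linalg.norm(d)
def proj(c,P):
    return cv2.projectPoints(np.array(P,float).reshape(-1,1,3),cv2.Rodrigues(c['R'])[0],c['t'],c['K'],dist(c))[0].reshape(-1,2)
def tri(obs):
    A=np.zeros((3,3));b=np.zeros(3)
    for c,px in obs:
        o,d=ray(c,px);M=np.eye(3)-np.outer(d,d);A+=M;b+=M@o
    return np.linalg.solve(A,b)
def onz(c,px,z):
    o,d=ray(c,px); return o+d*(z-o[2])/d[2]
E
cat > a.py <<'E'
from h import *
cs={n:cap(n) for n in ('scene','top','wrist')}
for n,c in cs.items():
    im=c['img'].copy()
    for i,th in enumerate(['tile','tile_eye','tile_spot','stand','mast','hook_seat','dock','reader','nose_tip','ink_jar','white_jar']):
        for m in mark_of(th,n)[:3]:
            if m['conf']>.2:
                print(n,th,np.round(m['xy'],1),round(m['conf'],2)); 
                cv2.putText(im,str(i),tuple(int(v) for v in m['xy']),0,.4,(255,0,255),1)
                cv2.circle(im,tuple(int(v) for v in m['xy']),1,(0,0,255),-1)
    cv2.imwrite(f'pics/{n}0.png',im)
    print(n, -c['R'].T@c['t'])
print(cs['top']['obs'])
E
python3 a.py; python3 -c "
import cv2,numpy as np
a=[cv2.imread(f'pics/{n}0.png') for n in ('scene','top')]
"
```

```text
pics
scene tile [358.  298.2] 0.56
scene tile_eye [336.2 280.9] 0.6
scene tile_spot [370.8 299.2] 0.7
scene stand [260.3 233.6] 0.8
scene mast [273.1 236.5] 0.57
scene hook_seat [242.6 194.4] 0.76
scene reader [206.1 213.2] 0.94
scene reader [212.  246.8] 0.9
scene reader [188.3 203.5] 0.57
scene ink_jar [239.5 186.2] 0.68
scene ink_jar [257.5 232.1] 0.62
scene white_jar [361.8 243.7] 0.71
scene [-176.502317   -519.18784255 1059.3376851 ]
top tile [376.2 224.7] 0.74
top tile_eye [350. 224.] 0.63
top tile_spot [384.6 220.3] 0.8
top stand [265.7 220. ] 0.93
top stand [208.  228.3] 0.73
top mast [283.7 220.6] 0.55
top hook_seat [246.9 206.6] 0.66
top dock [208.7 228.2] 0.9
top dock [262.6 220.7] 0.72
top reader [177.8 227. ] 0.82
top reader [351.8 227.9] 0.58
top reader [207.7 230.8] 0.53
top ink_jar [207.7 175.1] 0.56
top white_jar [345.7 175.7] 0.5
top [ 325.90730274   23.458228   1416.13337453]
wrist mast [156.6 398.3] 0.4
wrist dock [159.2 396.4] 0.98
wrist reader [217.  387.7] 0.62
wrist nose_tip [216.  390.1] 0.59
wrist [182.8954735  601.89988054 382.68250946]
{'clock': 0.05, 'joints': array([ 1.14759985e+00,  3.53612358e-01,  1.63411434e+00,  1.03144140e-05,
        1.15520401e+00, -2.37435303e-03]), 'dq': array([-1.38240780e-03, -1.77735977e-03, -4.45341914e-04,  2.68340402e-05,
       -3.90199812e-04,  3.17178313e-04]), 'effort': array([-1.42578487e-03, -5.95439601e+01, -3.35277092e+01,  6.99558039e-02,
        1.82447018e-02, -1.26514146e-05]), 'eef_pos': array([255.10211907, 570.03584426, 213.89451767]), 'ee_rot': array([[-9.12751697e-01,  4.08514417e-01, -5.58113989e-04],
       [ 4.08514798e-01,  9.12750887e-01, -1.21614117e-03],
       [ 1.26078379e-05, -1.33803274e-03, -9.99999105e-01]]), 'force': array([-0.34193023,  0.17070015, -0.1539379 ]), 'ft_torque': array([-0.00208834,  0.03894247,  0.02262768]), 'grip_force': 0.0, 'width': 92.066347241791}
```

```bash
python3 - <<'E'
import cv2,numpy as np
a=cv2.imread('pics/scene0.png')[130:340,140:440]
b=cv2.imread('pics/top0.png')[130:310,140:420]
a=cv2.resize(a,(800,560),interpolation=cv2.INTER_CUBIC); b=cv2.resize(b,(800,514),interpolation=cv2.INTER_CUBIC)
cv2.imwrite('pics/s1.png',a);cv2.imwrite('pics/t1.png',b)
E
```

```text
(no output)
```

View pics/s1.png

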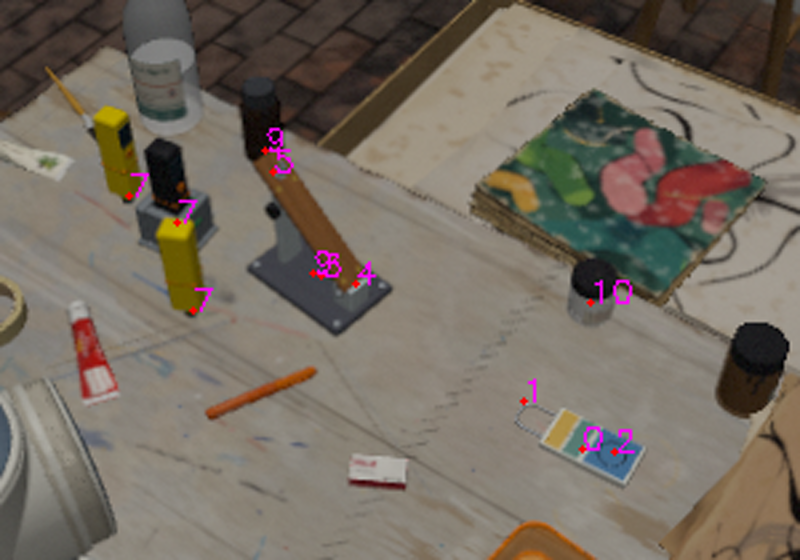

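View pics/t1.png

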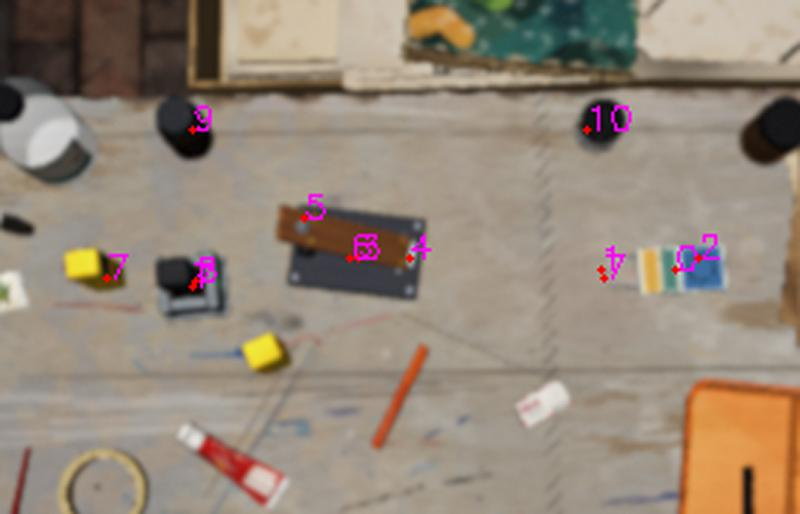

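Scene crop: black reader in the grey dock at about (165,180) (full picture ≈(206,205)). The yellow look-alikes are at (115,150) and (182,265) and stand free on the table. The black one in the dock fits the description, with its orange band and black body. The tile lies at crop (592,445) with its hanger to the left, the mast runs from (355,285) up to (270,165), and the jars are at (260,120) and (592,292). The brown jar at the far right, (755,370), is not one of the two.

```bash
python3 - <<'E'
from h import *
s=cap('scene');t=cap('top')
D={}
for n,c in (('scene',s),('top',t)):
    for th in ['tile','stand','dock','reader','ink_jar','white_jar']:
        for m in outline_of(th,n)[:3]:
            if m['conf']>.3:
                ys,xs=np.nonzero(m['pixels']); (cx,cy),(w,h),a=cv2.minAreaRect(np.c_[xs,ys].astype(np.float32))
                print(n,th,np.round(m['xy'],1),round(m['conf'],2),'rect',round(cx,1),round(cy,1),round(w,1),round(h,1),round(a,1))
print('tile c',onz(t,(376.2,224.7),10)[:2],onz(s,(358,298.2),10)[:2])
for nm,a,b in [('eye',(336.2,280.9),(350,224)),('spot',(370.8,299.2),(384.6,220.3)),('mast',(273.1,236.5),(283.7,220.6)),('seat',(242.6,194.4),(246.9,206.6)),('reader',(206.1,213.2),(207.7,230.8)),('white',(361.8,243.7),(345.7,175.7)),('stand',(260.3,233.6),(265.7,220))]:
    P=tri([(s,a),(t,b)]); print(nm,np.round(P),np.round(proj(s,P)-a,1),np.round(proj(t,P)-b,1))
# stand foot corners from top crop (scale 800/280)
f=lambda p:onz(t,(140+p[0]/2.857,130+p[1]/2.857),12)[:2]
for p in [(305,207),(425,220),(415,298),(290,283)]: print('corner',np.round(f(p)))
print('ink',onz(t,(207.7,175.1),0))
E
```

```text
scene tile [360.6 299.6] 0.62 rect 355.8 294.4 50.1 18.8 26.6
scene stand [256.6 227.4] 0.78 rect 250.2 223.5 70.5 37.7 51.5
scene dock [211.6 211. ] 0.79 rect 206.1 213.3 20.4 28.9 80.5
scene reader [185.8 183.7] 0.98 rect 183.1 187.5 36.3 15.1 81.9
scene reader [203.  196.3] 0.67 rect 202.6 196.4 27.9 13.8 80.5
scene reader [211.7 227.2] 0.61 rect 207.7 229.4 36.2 14.8 80.5
scene ink_jar [235.2 174.4] 0.92 rect 237.0 175.0 32.0 16.0 90.0
top tile [375.  223.6] 0.65 rect 378.5 223.5 15.0 29.0 90.0
top stand [203.8 172.6] 0.7 rect 203.8 173.8 23.3 15.6 45.0
top stand [261.5 219.6] 0.63 rect 261.4 216.7 51.2 30.0 7.1
top dock [213.9 231.6] 0.58 rect 206.6 229.8 22.8 24.8 84.3
top reader [171.4 222.2] 0.71 rect 172.5 224.0 14.0 19.0 90.0
top reader [201.1 225.7] 0.64 rect 202.5 226.5 13.0 17.0 90.0
top reader [233.2 256. ] 0.55 rect 232.9 253.3 13.9 15.7 63.4
top ink_jar [203.9 174.5] 0.58 rect 203.0 174.5 23.3 17.7 45.0
top ink_jar [373.8 224.2] 0.37 rect 376.8 224.0 17.2 31.2 86.8
top white_jar [345.9 169.7] 0.48 rect 349.3 173.4 15.2 19.2 26.6
tile c [ 506.51319003 -287.45435031] [ 500.51112667 -289.2413076 ]
eye [ 514. -206.    9.] [[-1.8  0.4]] [[ 1.2 -1.1]]
spot [ 522. -318.    2.] [[-0.2  0.1]] [[ 0.2 -0.1]]
mast [520.  13.  53.] [[-0.8  0.2]] [[ 0.5 -0.5]]
seat [544. 129. 146.] [[ 2.  -0.4]] [[-1.4  1.5]]
reader [493. 258.  32.] [[-0.7  0.1]] [[ 0.5 -0.5]]
white [ 677. -200.    7.] [[-2.1  0.5]] [[ 1.5 -1.3]]
stand [528.  71.  21.] [[-1.2  0.2]] [[ 0.8 -0.8]]
corner [586. 136.]
corner [569.  -3.]
corner [479.  10.]
corner [498. 153.]
ink [683.38759055 267.37840738   0.        ]
```

```bash
cat >> h.py <<'E'
def plan(P,Rt,o=None):
    o=o or manip.get_obs(); R0=np.array(o['ee_rot']); d=R0.T@(np.array(P)-o['eef_pos'])/600
    w=R.from_matrix(R0.T@np.array(Rt)).as_rotvec()/np.deg2rad(60)
    print('xyz',np.round(d,4),'w',np.round(w,4),'dist',round(600*np.linalg.norm(d)),'q',np.round(o['joints'],2))
def down(yaw):  # tool x at world yaw (deg), z down
    a=np.deg2rad(yaw); x=np.array([np.cos(a),np.sin(a),0]); z=np.array([0,0,-1.]); return np.c_[x,np.cross(z,x),z]
E
python3 - <<'E'
from h import *
c=optics.capture('wrist'); print(np.round(c['hand_eye'],3)); print(c['K'],c['k1'])
plan((490,150,380),down(110)); 
E
```

```text
[[-1.0000e-03 -9.5900e-01 -2.8200e-01  7.8921e+01]
 [ 1.0000e+00 -2.0000e-03  1.0000e-03 -6.8200e-01]
 [-1.0000e-03 -2.8200e-01  9.5900e-01 -1.6873e+02]
 [ 0.0000e+00  0.0000e+00  0.0000e+00  1.0000e+00]]
[[317.41628179   0.         273.16446087]
 [  0.         317.41628179 210.78897502]
 [  0.           0.           1.        ]] -0.06810702385260894
xyz [-0.6433 -0.4799 -0.2757] w [0.     0.     0.7649] dist 509 q [ 1.15  0.35  1.63 -0.    1.16 -0.  ]
```

{"op": "drive_tool", "data": {"steps": [{"x": -0.1,"y": -0.08,"z": -0.15,"wz": 0.1},{"x": -0.643,"y": -0.48,"z": -0.195,"wz": 0.765},{"x": -0.643,"y": -0.48,"z": -0.195,"wz": 0.765},{"x": -0.643,"y": -0.48,"z": -0.195,"wz": 0.765},{"x": -0.643,"y": -0.48,"z": -0.195,"wz": 0.765},{"x": -0.643,"y": -0.48,"z": -0.195,"wz": 0.765},{"x": -0.643,"y": -0.48,"z": -0.195,"wz": 0.765},{"x": -0.643,"y": -0.48,"z": -0.195,"wz": 0.765}]}}

```text
schema error: expected keys jaw, x, y, z, wx, wy, wz
```

{"op": "drive_tool", "data": {"steps": [{"x": -0.25,"y": -0.19,"z": 0,"wz": 0.1},{"x": -0.25,"y": -0.19,"z": 0,"wz": 0.1},{"x": -0.25,"y": -0.19,"z": 0,"wz": 0.1}]}}

```text
schema error: expected keys jaw, x, y, z, wx, wy, wz
```

{"op": "drive_tool", "data": {"steps": [{"x": -0.08,"y": -0.06,"z": -0.1,"wx": 0,"wy": 0,"wz": 0.1,"jaw": 0},{"x": -0.64,"y": -0.48,"z": -0.195,"wx": 0,"wy": 0,"wz": 0.765,"jaw": 0},{"x": -0.64,"y": -0.48,"z": -0.195,"wx": 0,"wy": 0,"wz": 0.765,"jaw": 0},{"x": -0.64,"y": -0.48,"z": -0.195,"wx": 0,"wy": 0,"wz": 0.765,"jaw": 0},{"x": -0.64,"y": -0.48,"z": -0.195,"wx": 0,"wy": 0,"wz": 0.765,"jaw": 0},{"x": -0.64,"y": -0.48,"z": -0.195,"wx": 0,"wy": 0,"wz": 0.765,"jaw": 0},{"x": -0.64,"y": -0.48,"z": -0.195,"wx": 0,"wy": 0,"wz": 0.765,"jaw": 0},{"x": -0.64,"y": -0.48,"z": -0.195,"wx": 0,"wy": 0,"wz": 0.765,"jaw": 0}]}}

```text
clock: 3.35
eef_pos: [440.1, 236.7, 313.8]
ee_rot: [[-0.342, 0.94, 0.001], [0.94, 0.342, 0.0], [0.0, 0.001, -1.0]]
force: [1.0, 0.2, -0.4]
width: 91.7
grip_force: 0.0
```

```bash
python3 - <<'E'
from h import *
plan((490,150,330),down(110))
E
```

```text
xyz [-0.1643  0.0288 -0.0269] w [ 0.0008 -0.     -0.0001] dist 101 q [ 0.49  0.07  1.77 -0.    1.3   0.14]
```

```bash
cat > b.py <<'E'
from h import *
import pickle,sys
tag=sys.argv[1]; names=sys.argv[2].split(',')
c=cap('wrist'); c['m']={}; c['o']={}
for th in names:
    c['m'][th]=[(m['xy'],m['conf']) for m in mark_of(th,'wrist')]
    for xy,cf in c['m'][th][:2]: print(th,np.round(xy,1),round(cf,2))
pickle.dump(c,open(tag+'.pkl','wb')); cv2.imwrite(f'pics/{tag}.png',c['img'])
E
python3 b.py w1 stand,mast,hook_seat,dock,reader
```

```text
stand [291.9 280.9] 0.85
stand [224.7 397.6] 0.25
mast [274.2 318.6] 0.87
hook_seat [320.2 302.9] 0.78
dock [309.5 169.9] 0.77
dock [222.8 398.7] 0.45
reader [241.6 199.7] 0.9
reader [346.4 110.9] 0.81
```

{"op": "drive_tool", "data": {"steps": [{"x": -0.2,"y": 0.04,"z": -0.02,"wx": 0,"wy": 0,"wz": 0,"jaw": 0},{"x": -0.2,"y": 0.04,"z": -0.02,"wx": 0,"wy": 0,"wz": 0,"jaw": 0},{"x": -0.2,"y": 0.04,"z": -0.02,"wx": 0,"wy": 0,"wz": 0,"jaw": 0},{"x": -0.2,"y": 0.04,"z": -0.02,"wx": 0,"wy": 0,"wz": 0,"jaw": 0},{"x": -0.2,"y": 0.04,"z": -0.02,"wx": 0,"wy": 0,"wz": 0,"jaw": 0}]}}

```text
clock: 4.15
eef_pos: [502.5, 135.2, 324.7]
ee_rot: [[-0.342, 0.94, -0.001], [0.94, 0.342, 0.0], [0.001, -0.001, -1.0]]
force: [-0.5, 0.5, -0.5]
width: 91.9
grip_force: 0.0
```

```bash
python3 b.py w2 stand,mast,hook_seat,dock,reader; python3 - <<'E'
import cv2,numpy as np
a=np.hstack([cv2.imread(f'pics/w{i}.png') for i in (1,2)])
cv2.imwrite('pics/w12.png',cv2.resize(a,(800,300),interpolation=cv2.INTER_AREA))
from h import *; plan((500,-210,230),down(90))
E
```

```text
stand [280.4 212.4] 0.98
mast [264.5 252.9] 0.94
hook_seat [303.9 206.8] 0.89
hook_seat [276.6 211.2] 0.68
dock [298.4  88.5] 0.6
reader [301.   90.7] 0.8
reader [226.4 129.3] 0.75
xyz [-0.5385 -0.2013  0.1584] w [-2.000e-04 -1.000e-04  3.346e-01] dist 358 q [ 0.26  0.1   1.72  0.    1.33 -0.09]
```

View pics/w12.png

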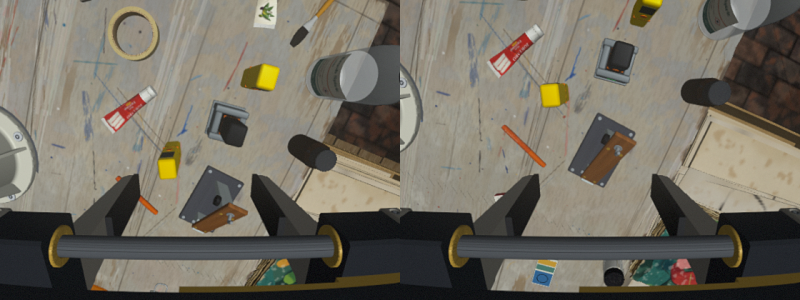

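The pictures show the black reader in its dock at (232,125) left / (618,57) right. The stand is at (215,200) / (605,150) with the hook near the mast's upper end, and the yellow ones stand apart from it. Next I go over the tile.

{"op": "drive_tool", "data": {"steps": [{"x": -0.54,"y": -0.2,"z": 0.13,"wx": 0,"wy": 0,"wz": 0.335,"jaw": 0},{"x": -0.54,"y": -0.2,"z": 0.13,"wx": 0,"wy": 0,"wz": 0.335,"jaw": 0},{"x": -0.54,"y": -0.2,"z": 0.13,"wx": 0,"wy": 0,"wz": 0.335,"jaw": 0},{"x": -0.54,"y": -0.2,"z": 0.13,"wx": 0,"wy": 0,"wz": 0.335,"jaw": 0},{"x": -0.54,"y": -0.2,"z": 0.13,"wx": 0,"wy": 0,"wz": 0.335,"jaw": 0},{"x": -0.54,"y": -0.2,"z": 0.13,"wx": 0,"wy": 0,"wz": 0.335,"jaw": 0},{"x": -0.54,"y": -0.2,"z": 0.13,"wx": 0,"wy": 0,"wz": 0.335,"jaw": 0},{"x": -0.54,"y": -0.2,"z": 0.13,"wx": 0,"wy": 0,"wz": 0.335,"jaw": 0}]}}

```text
clock: 5.25
eef_pos: [500.2, -215.5, 245.8]
ee_rot: [[0.005, 1.0, -0.002], [1.0, -0.005, -0.001], [-0.001, -0.002, -1.0]]
force: [0.5, -0.1, 0.2]
width: 92.0
grip_force: 0.0
```

```bash
cat > c.py <<'E'
from h import *
import pickle,sys
c=cap('wrist')
for th in ('tile','tile_eye','tile_spot'):
    for m in mark_of(th,'wrist')[:2]: print(th,np.round(m['xy'],1),round(m['conf'],2),np.round(onz(c,m['xy'],{'tile':0,'tile_eye':5,'tile_spot':10}[th])[:2],1))
o=outline_of('tile','wrist')
if o:
    M=o[0]['pixels']; ys,xs=np.nonzero(M); P=np.array([onz(c,(x,y),10)[:2] for x,y in zip(xs,ys)])
    r=cv2.minAreaRect(P.astype(np.float32)); print(o[0]['conf'],r)
    c['mask']=M
pickle.dump(c,open(sys.argv[1]+'.pkl','wb')); cv2.imwrite(f'pics/{sys.argv[1]}.png',c['img']); print(c['obs']['eef_pos'])
E
python3 c.py t1
```

```text
tile [278.9 235.3] 0.74 [ 507.9 -293.7]
tile_eye [276.4 176.7] 0.9 [ 504.7 -210.3]
tile_spot [280.  252.8] 0.62 [ 509.2 -315.8]
0.73 ((510.420166015625, -275.873779296875), (53.406768798828125, 134.988525390625), 2.5288197994232178)
[ 500.15841577 -215.49150961  245.77244371]
```

{"op": "drive_tool", "data": {"steps": [{"x": 0.08,"y": -0.05,"z": 0.02,"wx": 0,"wy": 0,"wz": 0,"jaw": 0},{"x": 0.08,"y": -0.05,"z": 0.02,"wx": 0,"wy": 0,"wz": 0,"jaw": 0},{"x": 0.08,"y": -0.05,"z": 0.02,"wx": 0,"wy": 0,"wz": 0,"jaw": 0}]}}

```text
clock: 5.8
eef_pos: [470.6, -161.3, 235.4]
ee_rot: [[-0.001, 1.0, 0.0], [1.0, 0.001, 0.0], [0.0, 0.0, -1.0]]
force: [0.3, -0.4, 0.4]
width: 91.8
grip_force: 0.0
```

```bash
python3 c.py t2
```

```text
tile [300.4 275.8] 0.9 [ 509.9 -296.5]
tile_eye [301.6 217.2] 0.66 [ 508.8 -208. ]
tile_spot [301.5 290.3] 0.6 [ 511.1 -313.9]
0.63 ((509.6590576171875, -275.0852966308594), (53.948246002197266, 138.12753295898438), 1.4213719367980957)
[ 470.6153243  -161.26349441  235.43528143]
```

```bash
python3 - <<'E'
from h import *
import pickle
a,b=[pickle.load(open(f't{i}.pkl','rb')) for i in (1,2)]
for n,p,q in (('tile',(278.9,235.3),(300.4,275.8)),('eye',(276.4,176.7),(301.6,217.2)),('spot',(280,252.8),(301.5,290.3))):
    print(n,np.round(tri([(a,p),(b,q)]),1))
# overlay fit of tile at pose
ya=np.deg2rad(91.9); X=np.array([np.cos(ya),np.sin(ya),0]);Y=np.cross([0,0,1],X);O=np.array([510.2,-293.5,0])
ims=[]
for c in (a,b):
    im=cv2.resize(c['img'],None,fx=4,fy=4,interpolation=cv2.INTER_CUBIC)
    pts=[O+X*x+Y*y+np.array([0,0,10]) for x,y in ((50,27),(50,-27),(-50,-27),(-50,27))]
    cv2.polylines(im,[np.int32(proj(c,pts)*4+1.5)],True,(0,0,255),1)
    ring=[O+X*(-22+14.5*np.cos(t))+Y*14.5*np.sin(t)+np.array([0,0,10]) for t in np.linspace(0,6.28,40)]
    cv2.polylines(im,[np.int32(proj(c,ring)*4+1.5)],True,(0,0,255),1)
    cv2.circle(im,tuple(np.int32(proj(c,O+X*84+np.array([0,0,5]))[0]*4+1.5)),3,(0,0,255),-1)
    u=np.int32(proj(c,O)[0]*4); ims.append(im[u[1]-360:u[1]+220,u[0]-200:u[0]+200])
cv2.imwrite('pics/tt.png',np.hstack(ims))
plan((510,-293.5,70),down(92))
E
```

```text
tile [ 507.8 -286.    20. ]
eye [ 506.6 -208.7    7. ]
spot [ 510.3 -316.4    7.1]
xyz [-0.2157  0.0634  0.2762] w [ 0.0011  0.0005 -0.0351] dist 214 q [-0.34  0.13  1.87 -0.    1.13 -0.34]
```

View pics/tt.png

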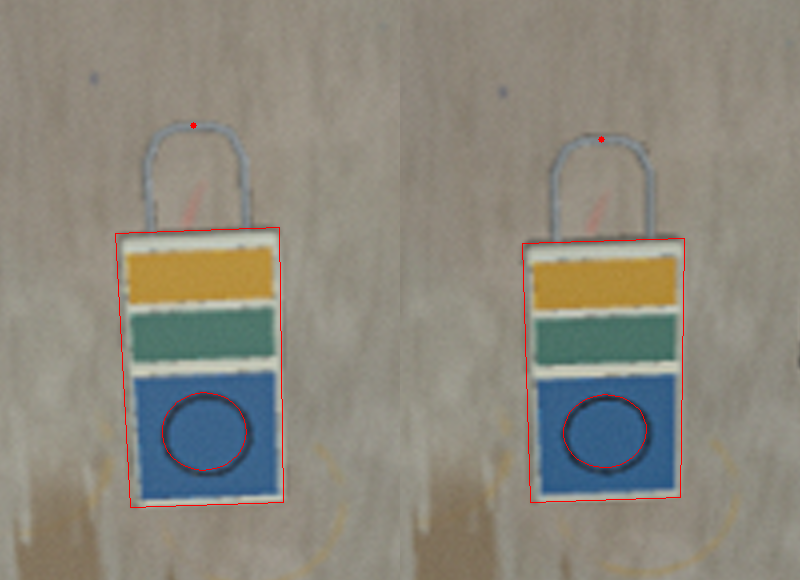

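The overlay agrees with the tile, ring and hanger to about 1 mm in both views (tile centre ≈ (510.5,-294), yaw 92°). Going to grasp it.

{"op": "drive_tool", "data": {"steps": [{"x": -0.217,"y": 0.0645,"z": 0.276,"wx": 0,"wy": 0,"wz": -0.035,"jaw": 0},{"x": -0.217,"y": 0.0645,"z": 0.276,"wx": 0,"wy": 0,"wz": -0.035,"jaw": 0},{"x": -0.217,"y": 0.0645,"z": 0.276,"wx": 0,"wy": 0,"wz": -0.035,"jaw": 0},{"x": -0.217,"y": 0.0645,"z": 0.276,"wx": 0,"wy": 0,"wz": -0.035,"jaw": 0},{"x": -0.217,"y": 0.0645,"z": 0.276,"wx": 0,"wy": 0,"wz": -0.035,"jaw": 0},{"x": -0.217,"y": 0.0645,"z": 0.276,"wx": 0,"wy": 0,"wz": -0.035,"jaw": 0},{"x": -0.217,"y": 0.0645,"z": 0.32,"wx": 0,"wy": 0,"wz": -0.035,"jaw": 0},{"x": -0.217,"y": 0.0645,"z": 0.36,"wx": 0,"wy": 0,"wz": -0.035,"jaw": 0}]}}

```text
clock: 6.85
eef_pos: [511.0, -293.7, 21.0]
ee_rot: [[-0.035, 0.999, 0.003], [0.999, 0.035, -0.001], [-0.002, 0.003, -1.0]]
force: [-0.4, 0.2, -0.2]
width: 91.9
grip_force: 0.0
```

```bash
python3 - <<'E'
from h import *
plan((510.5,-294,2.5),down(92))
E
```

```text
xyz [-0.0005 -0.0009  0.0309] w [ 0.0029  0.0015 -0.0001] dist 19 q [-0.52  0.54  1.85  0.    0.75 -0.56]
```

{"op": "drive_tool", "data": {"newtons": 30, "steps": [{"x": 0,"y": 0,"z": 0.015,"wx": 0,"wy": 0,"wz": 0,"jaw": 0},{"x": 0,"y": 0,"z": 0.025,"wx": 0,"wy": 0,"wz": 0,"jaw": 0},{"x": 0,"y": 0,"z": 0.031,"wx": 0,"wy": 0,"wz": 0,"jaw": 0},{"x": 0,"y": 0,"z": 0.031,"wx": 0,"wy": 0,"wz": 0,"jaw": 0},{"x": 0,"y": 0,"z": 0.031,"wx": 0,"wy": 0,"wz": 0,"jaw": 1},{"x": 0,"y": 0,"z": 0.031,"wx": 0,"wy": 0,"wz": 0,"jaw": 1},{"x": 0,"y": 0,"z": 0.031,"wx": 0,"wy": 0,"wz": 0,"jaw": 1},{"x": 0,"y": 0,"z": 0.031,"wx": 0,"wy": 0,"wz": 0,"jaw": 1}]}}

```text
clock: 7.65
eef_pos: [509.7, -293.8, 0.8]
ee_rot: [[-0.035, 0.999, 0.0], [0.999, 0.035, -0.0], [-0.0, 0.0, -1.0]]
force: [-0.1, 1.0, 0.1]
width: 62.0
grip_force: 0.0
```

```bash
python3 - <<'E'
from h import *
import pickle
# stand fit: dark foot corners seen in w2 : find plate silhouettes via outline in saved image not possible; use color
for n in ('w1','w2'):
    c=pickle.load(open(n+'.pkl','rb')); print({k:[(np.round(x,1).tolist(),round(f,2)) for x,f in v[:2]] for k,v in c['m'].items()})
a,b=[pickle.load(open(n+'.pkl','rb')) for n in ('w1','w2')]
for k in ('stand','mast','hook_seat'):
    print(k,np.round(tri([(a,a['m'][k][0][0]),(b,b['m'][k][0][0])]),1))
print('dock',np.round(tri([(a,a['m']['dock'][0][0]),(b,b['m']['dock'][0][0])]),1))
c=b; im=cv2.resize(c['img'][40:260,150:400],None,fx=3.2,fy=2.7*3.2/2.7,interpolation=cv2.INTER_CUBIC)
cv2.imwrite('pics/st.png',im[:600,:800]); print(im.shape); print(manip.get_obs()['width'])
E
```

```text
{'stand': [([291.9, 280.9], 0.85), ([224.7, 397.6], 0.25)], 'mast': [([274.2, 318.6], 0.87)], 'hook_seat': [([320.2, 302.9], 0.78)], 'dock': [([309.5, 169.9], 0.77), ([222.8, 398.7], 0.45)], 'reader': [([241.6, 199.7], 0.9), ([346.4, 110.9], 0.81)]}
{'stand': [([280.4, 212.4], 0.98)], 'mast': [([264.5, 252.9], 0.94)], 'hook_seat': [([303.9, 206.8], 0.89), ([276.6, 211.2], 0.68)], 'dock': [([298.4, 88.5], 0.6)], 'reader': [([301.0, 90.7], 0.8), ([226.4, 129.3], 0.75)]}
stand [534.8  75.5   4.6]
mast [531.1   4.1  16.2]
hook_seat [540.1 130.6 150.3]
dock [493.4 260.4   6.6]
(704, 800, 3)
62.02030479846118
```

View pics/st.png

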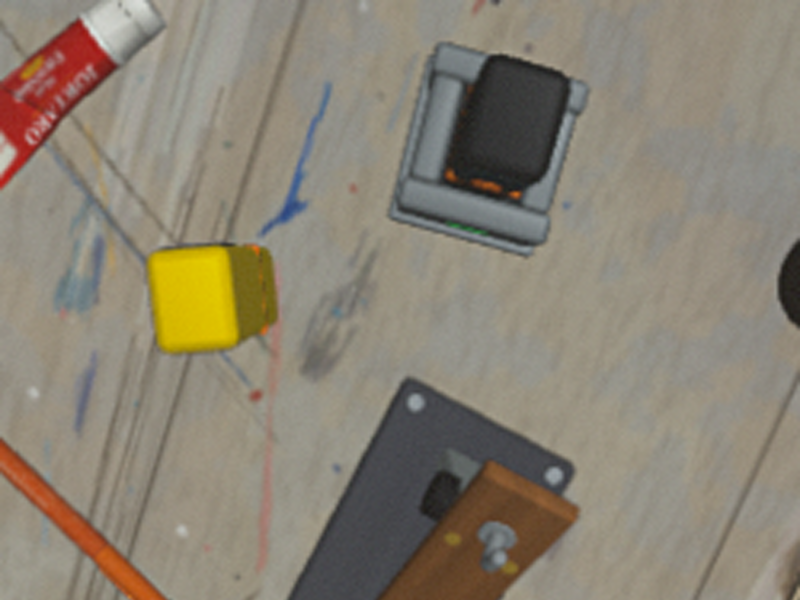

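The tile fingers are still closing. The crop shows the reader's top at (512,120): its 36 mm side runs up and down, with the orange screen side at the bottom. The foot corners are at (408,378) and (573,465), and the mast's top edge runs (487,462)–(578,512).

{"op": "drive_tool", "data": {"newtons": 30, "steps": [{"x": 0,"y": 0,"z": 0,"wx": 0,"wy": 0,"wz": 0,"jaw": 1},{"x": 0,"y": 0,"z": 0,"wx": 0,"wy": 0,"wz": 0,"jaw": 1},{"x": 0,"y": 0,"z": 0,"wx": 0,"wy": 0,"wz": 0,"jaw": 1},{"x": 0,"y": 0,"z": -0.01,"wx": 0,"wy": 0,"wz": 0,"jaw": 1},{"x": 0,"y": 0,"z": -0.05,"wx": 0,"wy": 0,"wz": 0,"jaw": 1},{"x": 0,"y": 0,"z": -0.12,"wx": 0,"wy": 0,"wz": 0,"jaw": 1},{"x": 0,"y": 0,"z": -0.2,"wx": 0,"wy": 0,"wz": 0,"jaw": 1},{"x": 0,"y": 0,"z": -0.28,"wx": 0,"wy": 0,"wz": 0,"jaw": 1}]}}

```text
clock: 8.45
eef_pos: [508.9, -293.4, 170.2]
ee_rot: [[-0.035, 0.999, -0.001], [0.999, 0.035, 0.001], [0.001, -0.001, -1.0]]
force: [0.2, -0.4, -1.3]
width: 53.7
grip_force: 30.0
```

```bash
python3 - <<'E'
from h import *
import pickle
plan((530,-80,260),down(97))
a,b=[pickle.load(open(n+'.pkl','rb'))['img'] for n in ('w1','w2')]
A=cv2.resize(a[220:345,235:368],None,fx=3,fy=3,interpolation=cv2.INTER_CUBIC); B=cv2.resize(b[150:275,225:358],None,fx=3,fy=3,interpolation=cv2.INTER_CUBIC)
im=np.hstack([A,B]);print(im.shape); cv2.imwrite('pics/st2.png',im)
E
```

```text
xyz [ 0.3543  0.0473 -0.1495] w [-0.0009 -0.0006 -0.0835] dist 232 q [-0.53  0.34  1.76 -0.    1.04 -0.56]
(375, 798, 3)
```

View pics/st2.png

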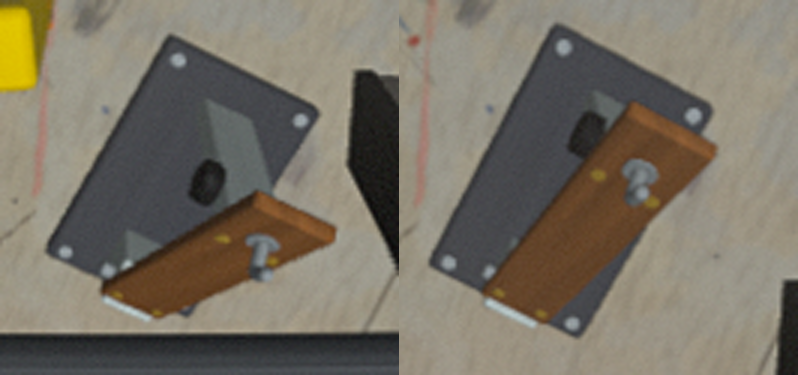

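```bash
cat > st.py <<'E'
from h import *
import pickle
from scipy.optimize import least_squares
a,b=[pickle.load(open(n+'.pkl','rb')) for n in ('w1','w2')]
c4,s4=np.cos(np.deg2rad(40)),np.sin(np.deg2rad(40))
def frame(p):
    ya=p[2]; X=np.array([np.cos(ya),np.sin(ya),0]);Y=np.array([-X[1],X[0],0]);Z=np.array([0,0,1.])
    O=np.array([p[0],p[1],0]); M=np.c_[c4*X+s4*Z,Y,-s4*X+c4*Z]; return O,np.c_[X,Y,Z],O+p[3]*X+45*Z,M
foot=[(75,48,12),(75,-48,12),(-75,48,12),(-75,-48,12)]
mast=[(176,19,0),(176,-19,0),(0,19,0),(0,-19,0)]
# image left = +stand y?  order solved by trying
A=[np.array(q)/3+(235,220) for q in [(170,35),(318,108),(47,250),(190,316),(253,203),(330,242),(102,292),(155,319)]]
B=[(np.array(q)-(399,0))/3+(225,150) for q in [(558,25),(712,103),(430,263),(580,336),(628,110),(712,160),(485,296),(545,325)]]
def model(p):
    O,S,Om,M=frame(p); return np.array([O+S@f for f in foot]+[Om+M@m for m in mast]),Om+M@np.array([153,0,5]),Om
def fun(p):
    P,h,m=model(p); r=[]
    for c,q in ((a,A),(b,B)):
        r+=[proj(c,P)-np.array(q)]
        r+=[.5*(proj(c,h)-c['m']['hook_seat'][0][0]),.5*(proj(c,m)-c['m']['mast'][0][0])]
    return np.vstack(r).ravel()
if __name__=='__main__':
    r=least_squares(fun,[532,73,np.deg2rad(97),-65],x_scale=[1,1,.01,1],loss='soft_l1')
    p=r.x; print(p[:2],np.rad2deg(p[2]),p[3]); print(np.round(fun(p).reshape(-1,2),1).tolist())
    P,h,m=model(p); print('seat',h,'mast',m); np.save('stand.npy',p)
E
python3 st.py
```

```text
[536.66936639  80.07770186] 82.40831535372529 -64.22954305400776
[[-0.2, -1.1], [2.4, 0.2], [-1.3, 0.8], [0.4, 0.7], [-0.4, 0.1], [1.9, 0.1], [-1.9, 0.4], [1.2, 0.5], [1.2, 0.0], [1.7, 1.8], [-1.4, -3.1], [2.3, -0.1], [-1.7, 0.2], [0.5, 0.9], [-1.2, -0.2], [1.1, -1.0], [-2.4, -0.6], [-0.3, 0.3], [0.6, 0.6], [-1.1, 0.3]]
seat [543.24346027 129.40284887 147.1767265 ] mast [528.18383874  16.41114846  45.        ]
```

{"op": "drive_tool", "data": {"steps": [{"x": 0.354,"y": 0.047,"z": -0.2,"wx": 0,"wy": 0,"wz": -0.08,"jaw": 1},{"x": 0.354,"y": 0.047,"z": -0.2,"wx": 0,"wy": 0,"wz": -0.08,"jaw": 1},{"x": 0.354,"y": 0.047,"z": -0.2,"wx": 0,"wy": 0,"wz": -0.08,"jaw": 1},{"x": 0.354,"y": 0.047,"z": -0.2,"wx": 0,"wy": 0,"wz": -0.08,"jaw": 1},{"x": 0.354,"y": 0.047,"z": -0.2,"wx": 0,"wy": 0,"wz": -0.08,"jaw": 1},{"x": 0.354,"y": 0.047,"z": -0.2,"wx": 0,"wy": 0,"wz": -0.08,"jaw": 1},{"x": 0.354,"y": 0.047,"z": -0.2,"wx": 0,"wy": 0,"wz": -0.08,"jaw": 1}]}}

```text
clock: 9.15
eef_pos: [530.3, -79.8, 289.1]
ee_rot: [[-0.12, 0.993, 0.001], [0.993, 0.12, -0.001], [-0.001, 0.001, -1.0]]
force: [-0.6, -0.4, -1.4]
width: 53.3
grip_force: 30.0
```

```bash
python3 b.py w3 stand,mast,hook_seat,tile_eye,dock,reader; python3 - <<'E'
from st import *
c=pickle.load(open('w3.pkl','rb')); p=np.load('stand.npy'); P,h,m=model(p)
print('proj seat',proj(c,h),'mast',proj(c,m),'foot',np.round(proj(c,P),1).tolist())
o=c['obs']; e=onz  # tile eye in tool frame expected ~ (84+?,0,?)
T=np.array(o['ee_rot']); print('eye pred px',proj(c,np.array(o['eef_pos'])+T@np.array([84,0,-4])))
E
```

```text
stand [288.6  59.7] 0.75
mast [281.3 103.5] 0.96
tile_eye [269.8 111.1] 0.97
proj seat [[316.1720853  -31.54152591]] mast [[280.06408372 104.21797942]] foot [[270.5, -15.4], [343.9, 5.9], [242.9, 104.2], [311.6, 122.5], [302.4, -69.9], [346.6, -56.5], [265.2, 100.3], [294.8, 108.2]]
eye pred px [[272.5037059  107.40191887]]
```

```bash
python3 - <<'E'
from st import *
c=pickle.load(open('w3.pkl','rb')); o=c['obs']; T=np.array(o['ee_rot']); O=np.array(o['eef_pos'])
im=cv2.resize(c['img'],None,fx=2.5,fy=2.5,interpolation=cv2.INTER_CUBIC)
f=lambda x,y,z:np.int32(proj(c,O+T@np.array([x,y,z]))[0]*2.5+.75)
for z in (-8,):
  cv2.polylines(im,[np.array([f(50-.5,27,z),f(50-.5,-27,z),f(20,-27,z),f(20,27,z)])],True,(0,0,255),1)
cv2.circle(im,tuple(f(83.5,0,-4)),2,(0,0,255),-1)
p=np.load('stand.npy');P,h,m=model(p)
for q in P: cv2.circle(im,tuple(np.int32(proj(c,q)[0]*2.5)),3,(255,0,255),1)
cv2.imwrite('pics/w3v.png',im[150:650,400:1100])
E
```

```text
(no output)
```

View pics/w3v.png

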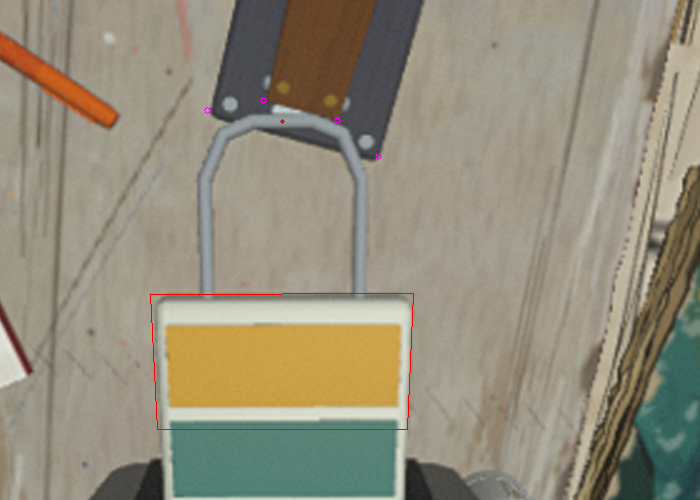

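The hanger is visible and the bar's inner side sits at tool ≈ (82.8, 0.2, -4.2), so the tile is square in the grip. The stand prediction (magenta) agrees within about 2 mm. Next I go to a hover pose tilted to the mast, short of the hook.

```bash
cat >> st.py <<'E'
def hang(dx,dz,dy=0,eye=(82.8,.2,-4.2),ofs=(0.8,0,0)):
    p=np.load('stand.npy'); O,S,Om,M=frame(p); Rt=np.c_[M[:,0],-M[:,1],-M[:,2]]
    T=Om+np.array(ofs)+M@np.array([153+dx,dy,5+dz])-Rt@np.array(eye); return T,Rt
E
python3 - <<'E'
from st import *
T,Rt=hang(20,45); print(T); plan(T,Rt)
E
```

```text
[534.02484937  55.74749797 138.06427789]
xyz [0.2261 0.0337 0.2497] w [-0.0844  0.6631  0.2282] dist 203 q [-0.16  0.15  1.74 -0.    1.26 -0.27]
```

{"op": "drive_tool", "data": {"steps": [{"x": 0.05,"y": 0.03,"z": 0.05,"wx": -0.0844,"wy": 0.663,"wz": 0.228,"jaw": 1},{"x": 0.05,"y": 0.03,"z": 0.05,"wx": -0.0844,"wy": 0.663,"wz": 0.228,"jaw": 1},{"x": 0.05,"y": 0.03,"z": 0.05,"wx": -0.0844,"wy": 0.663,"wz": 0.228,"jaw": 1},{"x": 0.1,"y": 0.034,"z": 0.1,"wx": -0.0844,"wy": 0.663,"wz": 0.228,"jaw": 1},{"x": 0.226,"y": 0.034,"z": 0.2,"wx": -0.0844,"wy": 0.663,"wz": 0.228,"jaw": 1},{"x": 0.226,"y": 0.034,"z": 0.25,"wx": -0.0844,"wy": 0.663,"wz": 0.228,"jaw": 1},{"x": 0.226,"y": 0.034,"z": 0.25,"wx": -0.0844,"wy": 0.663,"wz": 0.228,"jaw": 1},{"x": 0.226,"y": 0.034,"z": 0.25,"wx": -0.0844,"wy": 0.663,"wz": 0.228,"jaw": 1}]}}

```text
clock: 10.3
eef_pos: [532.4, 57.4, 135.8]
ee_rot: [[0.102, 0.991, 0.08], [0.759, -0.13, 0.638], [0.643, -0.004, -0.766]]
force: [-0.2, -0.5, -1.8]
width: 53.3
grip_force: 30.0
```

```bash
python3 b.py w4 hook_seat,tile_eye,mast; python3 - <<'E'
from st import *
T,Rt=hang(20,45); plan(T,Rt)
c=pickle.load(open('w4.pkl','rb')); o=c['obs']; Tr=np.array(o['ee_rot']); O=np.array(o['eef_pos'])
p=np.load('stand.npy'); _,_,Om,M=frame(p); Om=Om+[.8,0,0]
im=cv2.resize(c['img'],None,fx=2.5,fy=2.5,interpolation=cv2.INTER_CUBIC)
d=lambda P,col:cv2.circle(im,tuple(np.int32(proj(c,P)[0]*2.5+.75)),3,col,1)
d(O+Tr@np.array([82.8,.2,-4.2]),(0,0,255))
for q in [(176,19,0),(176,-19,0),(150,0,0),(150,0,20),(163,0,20)]: d(Om+M@np.array(q),(255,0,255))
cv2.imwrite('pics/w4v.png',im[:500,300:1100])
E
```

```text
hook_seat [271.2 145.4] 0.95
tile_eye [266.9 108.4] 0.87
mast [270.3 108.7] 0.43
xyz [-0.002  -0.0033  0.0022] w [0.0024 0.0005 0.0032] dist 3 q [-0.33  0.42  1.95  0.79  1.09 -0.7 ]
```

View pics/w4v.png

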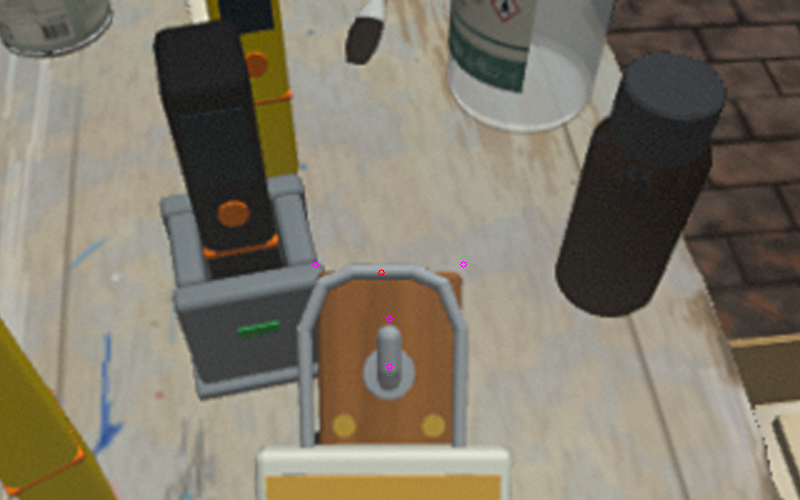

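Nicely lined up: the hook lip at (389,345) shows inside the hanger opening and the bar is at (383,270). Re-check at rest before inserting.

```bash
python3 - <<'E'
from st import *
p=np.load('stand.npy'); _,_,Om,M=frame(p); Om=Om+[.8,0,0]
for i in range(3):
    c=cap('wrist'); o=c['obs']; Tr=np.array(o['ee_rot']); O=np.array(o['eef_pos'])
    mh=mark_of('hook_seat','wrist');me=mark_of('tile_eye','wrist')
    print(np.round(O,2),np.abs(o['dq']).max().round(4),'hook',np.round(mh[0]['xy'],1) if mh else 0,np.round(proj(c,Om+M@np.array([153,0,5]))[0],1),'eye',np.round(me[0]['xy'],1) if me else 0,np.round(proj(c,O+Tr@np.array([82.8,.2,-4.2]))[0],1))
T,Rt=hang(20,45); plan(T,Rt); print(c['img'].shape); cv2.imwrite('pics/w5.png',c['img'])
g=cv2.cvtColor(c['img'],cv2.COLOR_BGR2HSV)
# lateral: mast (brown) column extent & wire extents at some rows
for r in (120,125,130,140): 
    m=(g[r,:,0]<18)&(g[r,:,1]>90)&(g[r,:,2]>50); xs=np.nonzero(m[220:320])[0]+220; print(r,xs.min() if len(xs) else None,xs.max() if len(xs) else None)
E
```

```text
[535.96  55.57 139.85] 0.0081 hook [266.5 146.1] [269.7 144.4] eye [269.6 113.1] [272.4 108.7]
[535.55  55.82 139.7 ] 0.0069 hook [268.3 147.1] [270.3 144.5] eye [271.2 110.5] [272.4 108.7]
[534.99  56.24 139.17] 0.0051 hook [269.4 149.8] [271.3 144.5] eye [270.2 110.9] [272.4 108.7]
xyz [-0.0018 -0.001   0.    ] w [0.0004 0.0001 0.0022] dist 1 q [-0.33  0.42  1.96  0.79  1.09 -0.7 ]
(420, 560, 3)
120 250 295
125 248 297
130 246 299
140 245 298
```

```bash
python3 - <<'E'
from st import *
for dx,dz in((18,20),(18,3)):
    T,Rt=hang(dx,dz,ofs=(.3,0,0)); plan(T,Rt); print(manip.get_obs()['force'])
E
```

```text
xyz [-0.0052 -0.0018  0.0416] w [0.0004 0.0001 0.0022] dist 25 q [-0.33  0.42  1.96  0.79  1.09 -0.7 ]
[ 0.2266665  -0.3318877  -1.35308454]
xyz [-0.0052 -0.0018  0.0699] w [0.0004 0.0001 0.0022] dist 42 q [-0.33  0.42  1.96  0.79  1.09 -0.7 ]
[ 0.2266665  -0.3318877  -1.35308454]
```

{"op": "drive_tool", "data": {"steps": [{"x": -0.005,"y": -0.002,"z": 0.02,"wx": 0,"wy": 0,"wz": 0.002,"jaw": 1},{"x": -0.005,"y": -0.002,"z": 0.042,"wx": 0,"wy": 0,"wz": 0.002,"jaw": 1},{"x": -0.005,"y": -0.002,"z": 0.055,"wx": 0,"wy": 0,"wz": 0.002,"jaw": 1},{"x": -0.005,"y": -0.002,"z": 0.065,"wx": 0,"wy": 0,"wz": 0.002,"jaw": 1},{"x": -0.005,"y": -0.002,"z": 0.07,"wx": 0,"wy": 0,"wz": 0.002,"jaw": 1},{"x": -0.005,"y": -0.002,"z": 0.07,"wx": 0,"wy": 0,"wz": 0.002,"jaw": 1},{"x": -0.005,"y": -0.002,"z": 0.07,"wx": 0,"wy": 0,"wz": 0.002,"jaw": 1}]}}

```text
clock: 11.65
eef_pos: [536.8, 81.2, 104.6]
ee_rot: [[0.101, 0.991, 0.085], [0.759, -0.132, 0.637], [0.643, 0.0, -0.766]]
force: [-0.2, 0.2, -1.7]
width: 53.5
grip_force: 30.0
```

```bash
python3 - <<'E'
from st import *
o=manip.get_obs(); print(o['force'],np.array(o['ee_rot']).T@o['force'])
T,Rt=hang(18,3,ofs=(.3,0,0)); plan(T,Rt)
p=np.load('stand.npy'); _,_,Om,M=frame(p); Om=Om+[.3,0,0]
c=cap('wrist'); o=c['obs']; Tr=np.array(o['ee_rot']); O=np.array(o['eef_pos'])
mh=mark_of('hook_seat','wrist');me=mark_of('tile_eye','wrist')
print(np.round(O,2),'hook',[np.round(m['xy'],1) for m in mh],np.round(proj(c,Om+M@np.array([153,0,5]))[0],1),'eye',np.round(me[0]['xy'],1) if me else 0,np.round(proj(c,O+Tr@np.array([82.8,.2,-4.2]))[0],1))
cv2.imwrite('pics/w6.png',cv2.resize(c['img'][60:220,180:380],(800,600),interpolation=cv2.INTER_CUBIC)[:, :])
E
```

```text
[-0.16227415  0.17897456 -1.71136324] [-0.98056084 -0.18487152  1.41118812]
xyz [-0.0002  0.0001 -0.0002] w [ 0.0002 -0.      0.0001] dist 0 q [-0.29  0.47  1.98  0.85  1.01 -0.74]
[536.83  81.19 104.57] hook [array([271.9, 146.5])] [272.6 144.9] eye [269.6 110.6] [272.4 108.7]
```

View pics/w6.png

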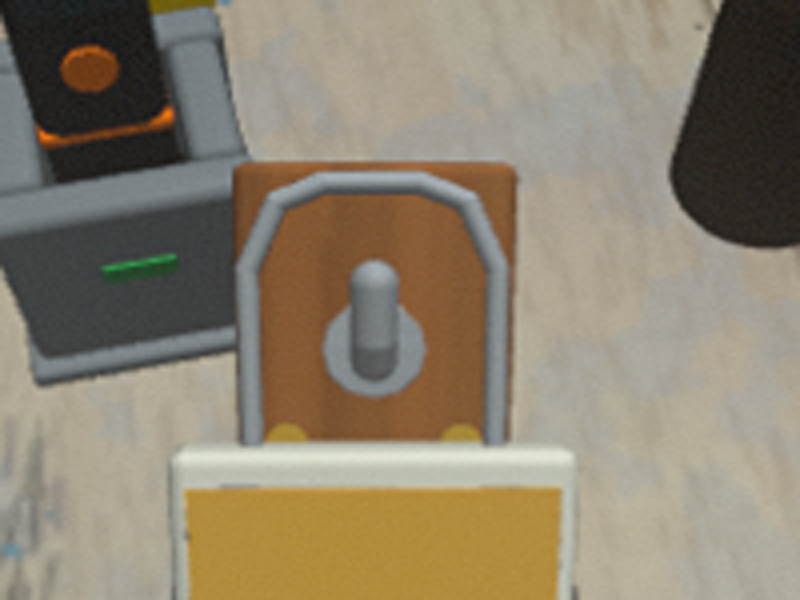

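The hook lip at (375,310) is centred in the hanger, with the bar above it at (375,183). Now down onto the face, then slide.

{"op": "drive_tool", "data": {"steps": [{"x": 0,"y": 0,"z": 0.002,"wx": 0,"wy": 0,"wz": 0,"jaw": 1},{"x": 0,"y": 0,"z": 0.0035,"wx": 0,"wy": 0,"wz": 0,"jaw": 1},{"x": 0,"y": 0,"z": 0.0035,"wx": 0,"wy": 0,"wz": 0,"jaw": 1},{"x": 0,"y": 0,"z": 0.0035,"wx": 0,"wy": 0,"wz": 0,"jaw": 1}]}}

```text
clock: 12.2
eef_pos: [536.8, 82.5, 102.8]
ee_rot: [[0.101, 0.991, 0.085], [0.759, -0.132, 0.637], [0.643, -0.0, -0.766]]
force: [0.5, -0.0, -1.4]
width: 53.9
grip_force: 30.0
```

{"op": "drive_tool", "data": {"steps": [{"x": -0.007,"y": 0,"z": 0,"wx": 0,"wy": 0,"wz": 0,"jaw": 1},{"x": -0.014,"y": 0,"z": 0,"wx": 0,"wy": 0,"wz": 0,"jaw": 1},{"x": -0.02,"y": 0,"z": 0,"wx": 0,"wy": 0,"wz": 0,"jaw": 1},{"x": -0.025,"y": 0,"z": 0,"wx": 0,"wy": 0,"wz": 0,"jaw": 1},{"x": -0.025,"y": 0,"z": 0,"wx": 0,"wy": 0,"wz": 0,"jaw": 1},{"x": -0.025,"y": 0,"z": 0,"wx": 0,"wy": 0,"wz": 0,"jaw": 1}]}}

```text
clock: 12.8
eef_pos: [535.3, 71.1, 93.1]
ee_rot: [[0.102, 0.991, 0.085], [0.759, -0.132, 0.637], [0.643, -0.0, -0.766]]
force: [0.4, -0.9, -0.1]
width: 53.3
grip_force: 30.0
```

```bash
cat > f.py <<'E'
from st import *
o=manip.get_obs(); print('toolF',np.round(np.array(o['ee_rot']).T@o['force'],2),'grip',o['grip_force'],o['width'],o['clock'])
p=np.load('stand.npy'); _,_,Om,M=frame(p); Om=Om+[.3,0,0]
e=M.T@(np.array(o['eef_pos'])+np.array(o['ee_rot'])@np.array([82.8,.2,-4.2])-Om); print('eye in mast',np.round(e,1))
c=cap('wrist'); print('eye',[np.round(m['xy'],1) for m in mark_of('tile_eye','wrist')],'hook',[np.round(m['xy'],1) for m in mark_of('hook_seat','wrist')])
E
python3 f.py
```

```text
toolF [-0.67  0.53 -0.48] grip 29.99560385942459 53.31373009015056 12.8
eye in mast [155.9   0.2   5.7]
eye [array([269. , 111.3])] hook [array([273.8, 116.4])]
```

{"op": "drive_tool", "data": {"steps": [{"x": -0.003,"y": 0,"z": 0,"wx": 0,"wy": 0,"wz": 0,"jaw": 1},{"x": -0.005,"y": 0,"z": 0,"wx": 0,"wy": 0,"wz": 0,"jaw": 1},{"x": -0.005,"y": 0,"z": 0,"wx": 0,"wy": 0,"wz": 0,"jaw": 1},{"x": -0.005,"y": 0,"z": 0,"wx": 0,"wy": 0,"wz": 0,"jaw": 1}]}}

```text
clock: 13.35
eef_pos: [535.0, 68.9, 91.2]
ee_rot: [[0.101, 0.991, 0.085], [0.759, -0.132, 0.637], [0.643, -0.0, -0.766]]
force: [0.3, -0.8, 0.2]
width: 53.8
grip_force: 30.0
```

```bash
python3 f.py
```

```text
toolF [-0.48  0.4  -0.65] grip 29.995563626289368 53.84831798324772 13.35
eye in mast [153.    0.2   5.7]
eye [array([268.5, 111.1])] hook [array([270.4, 111.3])]
```

{"op": "drive_tool", "data": {"steps": [{"x": -0.002,"y": 0,"z": 0,"wx": 0,"wy": 0,"wz": 0,"jaw": 1},{"x": -0.003,"y": 0,"z": 0,"wx": 0,"wy": 0,"wz": 0,"jaw": 1},{"x": -0.003,"y": 0,"z": 0,"wx": 0,"wy": 0,"wz": 0,"jaw": 1},{"x": -0.003,"y": 0,"z": 0,"wx": 0,"wy": 0,"wz": 0,"jaw": 1}]}}

```text
clock: 13.9
eef_pos: [534.9, 68.0, 90.5]
ee_rot: [[0.101, 0.991, 0.085], [0.759, -0.132, 0.638], [0.644, -0.0, -0.765]]
force: [0.7, 6.1, 3.5]
width: 53.3
grip_force: 30.0
```

```bash
python3 f.py
```

```text
toolF [ 6.98 -0.13  1.28] grip 29.99487429857254 53.260718979168075 13.9
eye in mast [151.9   0.2   5.8]
eye [array([270.2, 109.6])] hook [array([270.6, 109.1])]
```

Seated (7 N on the pin). Ease off a little, release and retreat along the face normal.

{"op": "drive_tool", "data": {"steps": [{"x": 0.001,"y": 0,"z": 0,"wx": 0,"wy": 0,"wz": 0,"jaw": 1},{"x": 0.001,"y": 0,"z": 0,"wx": 0,"wy": 0,"wz": 0,"jaw": 0},{"x": 0.001,"y": 0,"z": 0,"wx": 0,"wy": 0,"wz": 0,"jaw": 0},{"x": 0.001,"y": 0,"z": 0,"wx": 0,"wy": 0,"wz": 0,"jaw": 0},{"x": 0.001,"y": 0,"z": 0,"wx": 0,"wy": 0,"wz": 0,"jaw": 0},{"x": 0.001,"y": 0,"z": 0,"wx": 0,"wy": 0,"wz": 0,"jaw": 0},{"x": 0.001,"y": 0,"z": 0,"wx": 0,"wy": 0,"wz": 0,"jaw": 0},{"x": 0.001,"y": 0,"z": 0,"wx": 0,"wy": 0,"wz": 0,"jaw": 0}]}}

```text
clock: 14.85
eef_pos: [534.9, 67.9, 90.5]
ee_rot: [[0.101, 0.991, 0.085], [0.759, -0.132, 0.637], [0.643, 0.0, -0.766]]
force: [-0.2, 0.2, -0.3]
width: 91.8
grip_force: 0.0
```

{"op": "drive_tool", "data": {"steps": [{"x": 0,"y": 0,"z": -0.02,"wx": 0,"wy": 0,"wz": 0,"jaw": 0},{"x": 0,"y": 0,"z": -0.06,"wx": 0,"wy": 0,"wz": 0,"jaw": 0},{"x": 0,"y": 0,"z": -0.12,"wx": 0,"wy": 0,"wz": 0,"jaw": 0},{"x": 0,"y": 0,"z": -0.18,"wx": 0,"wy": 0,"wz": 0,"jaw": 0},{"x": 0,"y": 0,"z": -0.18,"wx": 0,"wy": 0,"wz": 0,"jaw": 0},{"x": 0,"y": 0,"z": -0.18,"wx": 0,"wy": 0,"wz": 0,"jaw": 0},{"x": 0,"y": 0,"z": -0.18,"wx": 0,"wy": 0,"wz": 0,"jaw": 0}]}}

```text
clock: 15.55
eef_pos: [525.1, -0.4, 172.7]
ee_rot: [[0.102, 0.991, 0.084], [0.759, -0.132, 0.637], [0.643, -0.001, -0.766]]
force: [-0.5, 0.3, 0.1]
width: 92.0
grip_force: 0.0
```

```bash
python3 b.py w7 tile,tile_eye,tile_spot,hook_seat,reader,dock; python3 - <<'E'
from st import *
c=pickle.load(open('w7.pkl','rb')); p=np.load('stand.npy'); _,_,Om,M=frame(p); Om=Om+[.3,0,0]
f=lambda x,y,z:np.int32(proj(c,Om+M@np.array([x,y,z]))[0]*2+.5)
im=cv2.resize(c['img'],None,fx=2,fy=2,interpolation=cv2.INTER_CUBIC)
cv2.polylines(im,[np.array([f(69+a,b,10) for a,b in((50,27),(50,-27),(-50,-27),(-50,27))])],True,(0,0,255),1)
cv2.polylines(im,[np.array([f(47+14.5*np.cos(t),14.5*np.sin(t),10) for t in np.linspace(0,6.28,40)])],True,(0,0,255),1)
print('spot pred',proj(c,Om+M@np.array([47,0,10])))
cv2.imwrite('pics/w7v.png',im[150:750,160:960])
E
```

```text
tile_eye [270.2 113.8] 0.63
tile_spot [273.9 235.8] 0.97
hook_seat [272.8 111.9] 0.76
hook_seat [226.3 114.4] 0.32
reader [232.6  68. ] 0.71
reader [171.1 176.5] 0.7
dock [227.5 112.6] 0.95
spot pred [[273.63732018 233.8440816 ]]
```

View pics/w7v.png

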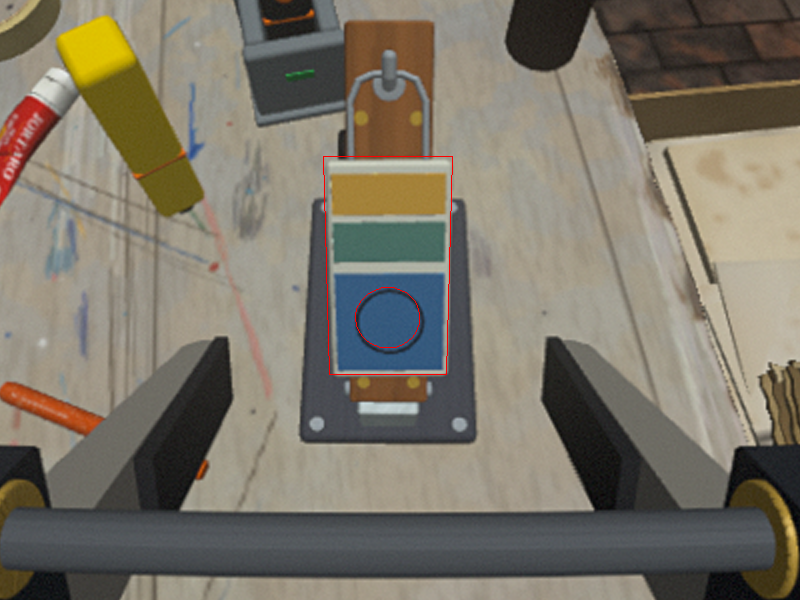

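The tile hangs flat on the mast. The ring is at (390,320), about 1 mm down the slope from prediction, and the hanger is behind the lip at (388,75). That was my tenth picture, so the rest is by numbers. Now to the reader, the black one in the dock.

```bash
python3 - <<'E'
from h import *
plan((495,235,300),down(95))
E
```

```text
xyz [ 0.429  -0.1023  0.0835] w [ 0.0724 -0.6643 -0.2011] dist 269 q [-0.44  0.39  1.91  0.72  1.2  -0.7 ]
```

{"op": "drive_tool", "data": {"steps": [{"x": 0.06,"y": 0,"z": -0.08,"wx": 0.01,"wy": -0.1,"wz": -0.03,"jaw": 0},{"x": 0.12,"y": -0.02,"z": -0.13,"wx": 0.0724,"wy": -0.664,"wz": -0.2,"jaw": 0},{"x": 0.429,"y": -0.102,"z": 0.0835,"wx": 0.0724,"wy": -0.664,"wz": -0.2,"jaw": 0},{"x": 0.429,"y": -0.102,"z": 0.0835,"wx": 0.0724,"wy": -0.664,"wz": -0.2,"jaw": 0},{"x": 0.429,"y": -0.102,"z": 0.0835,"wx": 0.0724,"wy": -0.664,"wz": -0.2,"jaw": 0},{"x": 0.429,"y": -0.102,"z": 0.0835,"wx": 0.0724,"wy": -0.664,"wz": -0.2,"jaw": 0},{"x": 0.429,"y": -0.102,"z": 0.0835,"wx": 0.0724,"wy": -0.664,"wz": -0.2,"jaw": 0},{"x": 0.429,"y": -0.102,"z": 0.0835,"wx": 0.0724,"wy": -0.664,"wz": -0.2,"jaw": 0}]}}

```text
clock: 16.7
eef_pos: [494.4, 239.9, 300.9]
ee_rot: [[-0.091, 0.996, 0.001], [0.996, 0.091, 0.002], [0.002, 0.001, -1.0]]
force: [0.3, -0.7, -0.8]
width: 92.0
grip_force: 0.0
```

{"op": "drive_tool", "data": {"steps": [{"x": 0,"y": 0,"z": 0,"wx": 0,"wy": 0,"wz": 0,"jaw": 0},{"x": 0,"y": 0,"z": 0,"wx": 0,"wy": 0,"wz": 0,"jaw": 0},{"x": 0,"y": 0,"z": 0,"wx": 0,"wy": 0,"wz": 0,"jaw": 0}]}}

```text
clock: 17.0
eef_pos: [495.5, 232.7, 299.8]
ee_rot: [[-0.084, 0.997, -0.0], [0.997, 0.084, -0.001], [-0.001, -0.0, -1.0]]
force: [0.7, -0.1, 0.4]
width: 92.1
grip_force: 0.0
```

```bash
cat > r.py <<'E'
from h import *
import pickle,sys
c=cap('wrist')
for k in ('reader','dock'):
    c[k]=[(m['pixels'],m['xy'],m['conf']) for m in outline_of(k,'wrist')]
    c[k+'m']=[(m['xy'],m['conf']) for m in mark_of(k,'wrist')]
    print(k,[(np.round(x,1).tolist(),round(f,2),int(M.sum())) for M,x,f in c[k]],[(np.round(x,1).tolist(),round(f,2)) for x,f in c[k+'m']])
print(proj(c,[(495,258,148),(495,258,62),(495,258,6)]).round(1).tolist(), c['obs']['eef_pos'])
pickle.dump(c,open(sys.argv[1]+'.pkl','wb'))
E
python3 r.py r1
```

```text
reader [([205.8, 228.7], 0.65, 1720), ([276.1, 164.8], 0.62, 1103), ([297.7, 73.3], 0.56, 1407)] [([291.1, 82.0], 0.73), ([276.5, 154.1], 0.72), ([217.0, 207.2], 0.57)]
dock [([270.7, 142.4], 0.9, 1492)] [([274.5, 151.7], 0.89)]
[[274.3, 172.6], [274.0, 161.5], [273.9, 156.4]] [495.48264732 232.65404017 299.84057768]
```

{"op": "drive_tool", "data": {"steps": [{"x": 0.03,"y": -0.1,"z": 0,"wx": 0,"wy": 0,"wz": 0,"jaw": 0},{"x": 0.03,"y": -0.1,"z": 0,"wx": 0,"wy": 0,"wz": 0,"jaw": 0},{"x": 0.03,"y": -0.1,"z": 0,"wx": 0,"wy": 0,"wz": 0,"jaw": 0},{"x": 0.03,"y": -0.1,"z": 0,"wx": 0,"wy": 0,"wz": 0,"jaw": 0},{"x": 0.03,"y": -0.1,"z": 0,"wx": 0,"wy": 0,"wz": 0,"jaw": 0}]}}

```text
clock: 17.75
eef_pos: [435.1, 247.3, 300.5]
ee_rot: [[-0.085, 0.996, 0.001], [0.996, 0.085, 0.0], [0.0, 0.001, -1.0]]
force: [0.8, 0.1, -0.6]
width: 91.5
grip_force: 0.0
```

```bash
python3 r.py r2
```

```text
reader [([346.5, 92.4], 0.88, 1628), ([325.8, 183.7], 0.86, 1492), ([251.1, 241.6], 0.61, 1657)] [([335.3, 100.1], 0.85), ([257.2, 220.6], 0.65), ([313.4, 168.6], 0.63)]
dock [([304.4, 154.6], 0.77, 1605), ([335.2, 318.4], 0.66, 1181)] [([312.9, 166.5], 0.62)]
[[330.8, 191.5], [319.1, 176.8], [313.7, 170.1]] [435.11508913 247.33952689 300.47622755]
```

```bash
cat > rf.py <<'E'
from h import *
import pickle
from scipy.optimize import minimize
V=[]
for n,i in (('r1',1),('r2',1)):
    c=pickle.load(open(n+'.pkl','rb')); M=c['reader'][i][0]; D=c['dock'][0][0]|M
    print(n,'mean colour',c['img'][M].mean(0).round()); V.append((c,M,D))
def box(p,hx,hy,z0,z1):
    x,y,a=p; u=np.array([np.cos(a),np.sin(a)]);v=np.array([-u[1],u[0]])
    return [np.r_[np.array([x,y])+sx*hx*u+sy*hy*v,z] for sx in(-1,1) for sy in(-1,1) for z in (z0,z1)]
S=4
def sil(c,boxes):
    im=np.zeros((420*S,560*S),np.uint8)
    for b in boxes:
        h=cv2.convexHull((proj(c,b)*S).astype(np.float32)); cv2.fillConvexPoly(im,np.int32(h),1)
    return cv2.resize(im,(560,420),interpolation=cv2.INTER_AREA).astype(float) if 0 else im
def up(M): return np.kron(M,np.ones((S,S),np.uint8))
VU=[(c,up(M),up(D)) for c,M,D in V]
def iou(a,b): return (a&b).sum()/(a|b).sum()
def cost(q,which):
    p=(q[0],q[1],np.deg2rad(q[2])); s=0
    for c,M,D in VU:
        R_=box(p,18,15,62,148)
        if which!='d': s-=iou(sil(c,[R_]),M)
        if which!='r': s-=iou(sil(c,[R_,box(p,33,32,0,62),box(p,37,35,0,6)]),D)
    return s
for w in 'rdb':
    r=minimize(cost,[495,258,95],args=(w,),method='Nelder-Mead',options=dict(initial_simplex=[[495,258,95],[500,258,95],[495,264,95],[495,258,101]],xatol=.1,fatol=1e-4)); print(w,r.x.round(1),r.fun)
np.save('rd.npy',r.x)
q=r.x
for c,M,D in V: print('overlay top px',proj(c,[(q[0],q[1],148)]).round(1))
plan((q[0],q[1],240),down(q[2]))
E
python3 rf.py
```

```text
r1 mean colour [45. 47. 49.]
r2 mean colour [42. 45. 46.]
r [497.7 263.7  91.5] -1.749760898008737
d [498.  263.   95.9] -1.8080766064676732
b [497.7 263.3  95.2] -3.555866002764878
overlay top px [[277.4 167.7]]
overlay top px [[334.  186.8]]
xyz [0.0176 0.1071 0.1002] w [ 0.0002  0.0002 -0.0059] dist 89 q [ 0.51  0.08  1.79 -0.    1.27  0.43]
```

```bash
cat > rz.py <<'E'
from rf import *
for dz in (-8,-4,0,4,8):
    s=0
    for c,M,D in VU: s+=iou(sil(c,[box((q[0],q[1],np.deg2rad(95.5)),18,15,62,148+dz)]),M)
    print(dz,round(s,3))
a,b=V[0][0],V[1][0]
print('yellow bases',np.round(tri([(a,a['readerm'][0][0]),(b,b['readerm'][0][0])])),np.round(tri([(a,a['readerm'][2][0]),(b,b['readerm'][1][0])])))
plan((497.8,263.3,190),down(95.5))
E
python3 rz.py
```

```text
r1 mean colour [45. 47. 49.]
r2 mean colour [42. 45. 46.]
r [497.7 263.7  91.5] -1.749760898008737
d [498.  263.   95.9] -1.8080766064676732
b [497.7 263.3  95.2] -3.555866002764878
overlay top px [[277.4 167.7]]
overlay top px [[334.  186.8]]
xyz [0.0176 0.1071 0.1002] w [ 0.0002  0.0002 -0.0059] dist 89 q [ 0.51  0.08  1.79 -0.    1.27  0.43]
-8 1.77
-4 1.779
0 1.744
4 1.698
8 1.644
yellow bases [508. 357.  37.] [418. 180.  26.]
xyz [0.0176 0.1074 0.1836] w [ 0.0002  0.0002 -0.0102] dist 128 q [ 0.51  0.08  1.79 -0.    1.27  0.43]
```

{"op": "drive_tool", "data": {"newtons": 35, "steps": [{"x": 0.0176,"y": 0.1074,"z": 0.1,"wx": 0,"wy": 0,"wz": -0.01,"jaw": 0.3},{"x": 0.0176,"y": 0.1074,"z": 0.15,"wx": 0,"wy": 0,"wz": -0.01,"jaw": 0.3},{"x": 0.0176,"y": 0.1074,"z": 0.1836,"wx": 0,"wy": 0,"wz": -0.01,"jaw": 0.3},{"x": 0.0176,"y": 0.1074,"z": 0.1836,"wx": 0,"wy": 0,"wz": -0.01,"jaw": 0.3},{"x": 0.0176,"y": 0.1074,"z": 0.1836,"wx": 0,"wy": 0,"wz": -0.01,"jaw": 0.3}]}}

```text
clock: 18.5
eef_pos: [497.2, 263.3, 190.3]
ee_rot: [[-0.096, 0.995, -0.001], [0.995, 0.096, -0.001], [-0.001, -0.001, -1.0]]
force: [-0.9, 0.5, -0.3]
width: 64.2
grip_force: 0.0
```

```bash
python3 r.py r3; python3 - <<'E'
from h import *
plan((497.8,263.3,85),down(95.5)); print(manip.get_obs()['width'])
E
```

```text
reader [([272.5, 222.6], 0.7, 2792), ([177.0, 261.0], 0.57, 225), ([302.3, 95.8], 0.56, 2604), ([454.7, 217.0], 0.24, 4682)] [([273.7, 194.1], 0.91), ([293.7, 105.4], 0.6), ([201.7, 255.3], 0.51), ([426.3, 200.7], 0.32)]
dock [([269.0, 177.6], 0.92, 2859)] [([270.8, 189.1], 0.83), ([422.1, 199.4], 0.5)]
[[269.0, 240.4], [270.1, 207.6], [270.5, 194.3]] [497.22162678 263.26287306 190.31841999]
xyz [-0.0011 -0.0009  0.1785] w [ 0.003  -0.001   0.0003] dist 107 q [ 0.48  0.28  1.79 -0.    1.07  0.39]
64.48222866848769
```

{"op": "drive_tool", "data": {"newtons": 35, "steps": [{"x": 0,"y": 0,"z": 0.06,"wx": 0,"wy": 0,"wz": 0,"jaw": 0.3},{"x": 0,"y": 0,"z": 0.11,"wx": 0,"wy": 0,"wz": 0,"jaw": 0.3},{"x": 0,"y": 0,"z": 0.15,"wx": 0,"wy": 0,"wz": 0,"jaw": 0.3},{"x": 0,"y": 0,"z": 0.175,"wx": 0,"wy": 0,"wz": 0,"jaw": 0.3},{"x": 0,"y": 0,"z": 0.175,"wx": 0,"wy": 0,"wz": 0,"jaw": 0.3},{"x": 0,"y": 0,"z": 0.175,"wx": 0,"wy": 0,"wz": 0,"jaw": 0.3}]}}

```text
clock: 19.35
eef_pos: [497.9, 263.8, 86.2]
ee_rot: [[-0.096, 0.995, 0.001], [0.995, 0.096, 0.0], [0.0, 0.001, -1.0]]
force: [-0.2, 0.4, -0.1]
width: 64.3
grip_force: 0.0
```

{"op": "drive_tool", "data": {"newtons": 35, "steps": [{"x": 0,"y": 0,"z": 0,"wx": 0,"wy": 0,"wz": 0,"jaw": 1},{"x": 0,"y": 0,"z": 0,"wx": 0,"wy": 0,"wz": 0,"jaw": 1},{"x": 0,"y": 0,"z": 0,"wx": 0,"wy": 0,"wz": 0,"jaw": 1},{"x": 0,"y": 0,"z": 0,"wx": 0,"wy": 0,"wz": 0,"jaw": 1},{"x": 0,"y": 0,"z": 0,"wx": 0,"wy": 0,"wz": 0,"jaw": 1},{"x": 0,"y": 0,"z": 0,"wx": 0,"wy": 0,"wz": 0,"jaw": 1},{"x": 0,"y": 0,"z": 0,"wx": 0,"wy": 0,"wz": 0,"jaw": 1},{"x": 0,"y": 0,"z": 0,"wx": 0,"wy": 0,"wz": 0,"jaw": 1}]}}

```text
clock: 20.15
eef_pos: [497.6, 263.5, 85.4]
ee_rot: [[-0.096, 0.995, 0.001], [0.995, 0.096, 0.0], [0.0, 0.001, -1.0]]
force: [-0.5, -0.3, 6.2]
width: 29.9
grip_force: 35.0
```

```bash
python3 - <<'E'
from h import *
o=manip.get_obs(); print({k:np.round(o[k],2) for k in ('eef_pos','ee_rot','force','ft_torque','width','grip_force','clock')})
E
```

```text
{'eef_pos': array([497.62, 263.53,  85.43]), 'ee_rot': array([[-0.1,  1. ,  0. ],
       [ 1. ,  0.1,  0. ],
       [ 0. ,  0. , -1. ]]), 'force': array([-0.51, -0.28,  6.17]), 'ft_torque': array([-0.19,  0.26, -0.01]), 'width': np.float64(29.85), 'grip_force': np.float64(35.0), 'clock': np.float64(20.15)}
```

{"op": "drive_tool", "data": {"steps": [{"x": 0,"y": 0,"z": -0.02,"wx": 0,"wy": 0,"wz": 0,"jaw": 1},{"x": 0,"y": 0,"z": -0.05,"wx": 0,"wy": 0,"wz": 0,"jaw": 1},{"x": 0,"y": 0,"z": -0.09,"wx": 0,"wy": 0,"wz": 0,"jaw": 1},{"x": 0,"y": 0,"z": -0.14,"wx": 0,"wy": 0,"wz": 0,"jaw": 1},{"x": 0,"y": 0,"z": -0.2,"wx": 0,"wy": 0,"wz": 0,"jaw": 1},{"x": 0,"y": 0,"z": -0.27,"wx": 0,"wy": 0,"wz": 0,"jaw": 1},{"x": 0,"y": 0,"z": -0.3,"wx": 0,"wy": 0,"wz": 0,"jaw": 1},{"x": 0,"y": 0,"z": -0.3,"wx": 0,"wy": 0,"wz": 0,"jaw": 1}]}}

```text
clock: 20.95
eef_pos: [498.7, 264.1, 268.6]
ee_rot: [[-0.096, 0.995, 0.005], [0.995, 0.096, 0.003], [0.002, 0.005, -1.0]]
force: [0.2, 0.3, -2.0]
width: 29.8
grip_force: 35.0
```

```bash
cat > n.py <<'E'
from h import *
for k in range(2):
    c=cap('wrist'); o=c['obs'];T=np.array(o['ee_rot']);O=np.array(o['eef_pos'])
    m=mark_of('nose_tip','wrist'); mr=mark_of('reader','wrist')
    print('nose',[(np.round(x['xy'],1).tolist(),round(x['conf'],2)) for x in m[:3]],'reader',[(np.round(x['xy'],1).tolist(),round(x['conf'],2)) for x in mr[:3]],'pred',proj(c,O+T@np.array([0,0,79.])).round(1).tolist(), 'per mm x',(proj(c,O+T@np.array([1,0,79.]))-proj(c,O+T@np.array([0,0,79.]))).round(2).tolist())
print(o['force'].round(2),o['width'],o['clock'])
E
python3 n.py; cat > sp.py <<'E'
from st import *
def spot(d,dx=0,dy=0,L=79.4,nx=0,ny=0):
    p=np.load('stand.npy'); O,S,Om,M=frame(p); Om=Om+[.3,0,0]; Rt=np.c_[M[:,0],-M[:,1],-M[:,2]]
    return Om+M@np.array([45.8+dx,dy,10+d])-Rt@np.array([nx,ny,L]),Rt
E
python3 - <<'E'
from sp import *
T,Rt=spot(60); print(T); plan(T,Rt)
E
```

```text
nose [([267.6, 173.8], 0.65), ([394.9, 187.2], 0.59)] reader [([285.4, 108.5], 0.82), ([272.3, 219.2], 0.72), ([208.0, 233.1], 0.72)] pred [[272.7, 218.1]] per mm x [[-0.0, -1.17]]
nose [] reader [([271.0, 219.8], 0.98), ([288.1, 107.3], 0.89), ([210.7, 233.3], 0.73)] pred [[272.7, 218.1]] per mm x [[-0.0, -1.17]]
[-1.15 -0.99 -1.17] 30.134263856302137 21.1
[520.43189248 -44.00226212 188.88671233]
xyz [-0.513  -0.0093  0.1249] w [-0.0782  0.6651  0.2087] dist 317 q [ 0.48  0.21  1.71 -0.    1.22  0.39]
```

{"op": "drive_tool", "data": {"steps": [{"x": -0.06,"y": 0,"z": -0.06,"wx": 0,"wy": 0,"wz": 0,"jaw": 1},{"x": -0.12,"y": -0.009,"z": -0.1,"wx": 0,"wy": 0,"wz": 0,"jaw": 1},{"x": -0.55,"y": -0.009,"z": -0.1,"wx": 0,"wy": 0,"wz": 0,"jaw": 1},{"x": -0.55,"y": -0.009,"z": -0.1,"wx": 0,"wy": 0,"wz": 0,"jaw": 1},{"x": -0.55,"y": -0.009,"z": -0.1,"wx": 0,"wy": 0,"wz": 0,"jaw": 1},{"x": -0.55,"y": -0.009,"z": -0.1,"wx": 0,"wy": 0,"wz": 0,"jaw": 1},{"x": -0.55,"y": -0.009,"z": -0.1,"wx": 0,"wy": 0,"wz": 0,"jaw": 1},{"x": -0.55,"y": -0.009,"z": -0.1,"wx": 0,"wy": 0,"wz": 0,"jaw": 1}]}}

```text
clock: 22.05
eef_pos: [523.4, -70.1, 324.1]
ee_rot: [[-0.092, 0.996, -0.001], [0.996, 0.092, -0.002], [-0.001, -0.001, -1.0]]
force: [0.3, 0.8, -2.1]
width: 30.0
grip_force: 35.0
```

```bash
python3 - <<'E'
from sp import *
T,Rt=spot(60,nx=-1,ny=-.8); print(T); plan(T,Rt)
E
```

```text
[521.32608433 -43.34862229 189.52949994]
xyz [0.0449 0.001  0.2241] w [-0.076   0.6653  0.2054] dist 137 q [-0.13  0.11  1.7  -0.    1.33 -0.23]
```

{"op": "drive_tool", "data": {"steps": [{"x": 0,"y": 0,"z": 0,"wx": -0.076,"wy": 0.665,"wz": 0.205,"jaw": 1},{"x": 0,"y": 0,"z": 0,"wx": -0.076,"wy": 0.665,"wz": 0.205,"jaw": 1},{"x": 0,"y": 0,"z": 0.05,"wx": -0.076,"wy": 0.665,"wz": 0.205,"jaw": 1},{"x": 0,"y": 0,"z": 0.1,"wx": -0.076,"wy": 0.665,"wz": 0.205,"jaw": 1},{"x": 0,"y": 0,"z": 0.15,"wx": -0.076,"wy": 0.665,"wz": 0.205,"jaw": 1},{"x": 0.045,"y": 0.001,"z": 0.224,"wx": -0.076,"wy": 0.665,"wz": 0.205,"jaw": 1},{"x": 0.045,"y": 0.001,"z": 0.224,"wx": -0.076,"wy": 0.665,"wz": 0.205,"jaw": 1},{"x": 0.045,"y": 0.001,"z": 0.224,"wx": -0.076,"wy": 0.665,"wz": 0.205,"jaw": 1}]}}

```text
clock: 22.85
eef_pos: [521.2, -37.8, 190.1]
ee_rot: [[0.098, 0.992, 0.081], [0.758, -0.127, 0.639], [0.644, -0.001, -0.765]]
force: [0.5, -0.3, -1.0]
width: 30.0
grip_force: 35.0
```

{"op": "drive_tool", "data": {"steps": [{"x": 0,"y": 0,"z": 0,"wx": 0,"wy": 0,"wz": 0,"jaw": 1},{"x": 0,"y": 0,"z": 0,"wx": 0,"wy": 0,"wz": 0,"jaw": 1},{"x": 0,"y": 0,"z": 0,"wx": 0,"wy": 0,"wz": 0,"jaw": 1},{"x": 0,"y": 0,"z": 0,"wx": 0,"wy": 0,"wz": 0,"jaw": 1}]}}

```text
clock: 23.25
eef_pos: [522.3, -38.8, 191.7]
ee_rot: [[0.095, 0.992, 0.085], [0.76, -0.128, 0.638], [0.643, 0.003, -0.766]]
force: [-0.8, 0.0, -1.4]
width: 29.5
grip_force: 35.0
```

```bash
python3 n.py; python3 - <<'E'
from sp import *
T,Rt=spot(60,nx=-1,ny=-.8); plan(T,Rt)
c=cap('wrist'); p=np.load('stand.npy'); _,_,Om,M=frame(p); Om=Om+[.3,0,0]
for k,q in (('tile_spot',(45.8,0,10)),('tile_eye',(151.9,0,5)),('hook_seat',(152,0,5))):
    print(k,[(np.round(m['xy'],1).tolist(),round(m['conf'],2)) for m in mark_of(k,'wrist')[:2]],proj(c,Om+M@np.array(q)).round(1).tolist())
# ring visible? sample blue/ring occlusion
for n in('scene','top'):
    c=cap(n)
    for k in ('nose_tip','tile_spot'):
        print(n,k,[(np.round(m['xy'],1).tolist(),round(m['conf'],2)) for m in mark_of(k,n)[:2]], proj(c,Om+M@np.array((45.8,0,10 if k!='nose_tip' else 70))).round(1).tolist())
o=manip.get_obs();print('toolF',(np.array(o['ee_rot']).T@o['force']).round(2))
E
```

```text
nose [] reader [([180.2, 159.0], 0.97), ([272.3, 220.8], 0.58), ([234.1, 57.2], 0.58)] pred [[272.3, 217.1]] per mm x [[-0.0, -1.16]]
nose [] reader [([271.5, 220.4], 0.93), ([177.4, 157.4], 0.84), ([236.9, 58.3], 0.66)] pred [[272.3, 217.1]] per mm x [[-0.0, -1.16]]
[ 0.26 -0.34 -1.39] 30.043093368356534 23.4
xyz [-0.0074  0.0003 -0.0034] w [-0.0014 -0.0013  0.0041] dist 5 q [-0.5   0.38  1.87  0.68  1.27 -0.71]
tile_spot [([272.0, 206.8], 0.63)] [[272.0, 205.1]]
tile_eye [([270.6, 95.5], 0.78)] [[272.3, 93.9]]
hook_seat [([269.6, 93.8], 0.7)] [[272.3, 93.8]]
scene nose_tip [([259.7, 230.0], 0.55)] [[275.1, 218.6]]
scene tile_spot [([267.5, 221.2], 0.64)] [[265.9, 223.0]]
top nose_tip [] [[286.5, 214.1]]
top tile_spot [([271.6, 215.0], 0.69)] [[274.1, 215.0]]
toolF [-0.74  0.09  1.08]
```

{"op": "drive_tool", "data": {"steps": [{"x": -0.0075,"y": 0,"z": 0.03,"wx": -0.001,"wy": -0.001,"wz": 0.004,"jaw": 1},{"x": -0.0075,"y": 0,"z": 0.06,"wx": -0.001,"wy": -0.001,"wz": 0.004,"jaw": 1},{"x": -0.0075,"y": 0,"z": 0.078,"wx": -0.001,"wy": -0.001,"wz": 0.004,"jaw": 1},{"x": -0.0075,"y": 0,"z": 0.083,"wx": -0.001,"wy": -0.001,"wz": 0.004,"jaw": 1},{"x": -0.0075,"y": 0,"z": 0.083,"wx": -0.001,"wy": -0.001,"wz": 0.004,"jaw": 1},{"x": -0.0075,"y": 0,"z": 0.083,"wx": -0.001,"wy": -0.001,"wz": 0.004,"jaw": 1},{"x": -0.0075,"y": 0,"z": 0.083,"wx": -0.001,"wy": -0.001,"wz": 0.004,"jaw": 1}]}}

```text
clock: 24.75
eef_pos: [525.8, -10.7, 150.3]
ee_rot: [[0.101, 0.991, 0.085], [0.759, -0.132, 0.637], [0.643, 0.001, -0.766]]
force: [0.1, -0.6, -2.2]
width: 30.2
grip_force: 35.0
```

```bash
cat > g.py <<'E'
from sp import *
def st(tag=''):
    o=manip.get_obs(); print(tag,'toolF',(np.array(o['ee_rot']).T@o['force']).round(2),'w',round(o['width'],1),round(o['clock'],2))
st()
c=cap('wrist'); st()
o=c['obs'];p=np.load('stand.npy'); _,_,Om,M=frame(p); Om=Om+[.3,0,0]
tip=M.T@(np.array(o['eef_pos'])+np.array(o['ee_rot'])@np.array([-1.7,-.8,79.4])-Om)-[45.8,0,10]; print('tip rel spot',tip.round(2),'tilt mrad',(M.T@np.array(o['ee_rot'])[:,2]*1000).round(1))
for k in ('tile_spot','tile_eye','reader'): print(k,[(np.round(m['xy'],1).tolist(),round(m['conf'],2)) for m in mark_of(k,'wrist')[:2]],proj(c,Om+M@np.array({'tile_spot':(45.8,0,10),'tile_eye':(151.9,0,5),'reader':(45.8+tip[0],tip[1],10+tip[2])}[k])).round(1).tolist())
st()
E
python3 g.py
```

```text
toolF [-1.85  0.15  1.26] w 30.2 24.75
 toolF [-1.52  0.44  1.86] w 30.2 24.8
tip rel spot [-0.65 -0.19  8.74] tilt mrad [ 1.e-01 -4.e-01 -1.e+03]
tile_spot [([272.3, 214.7], 0.64)] [[271.1, 215.1]]
tile_eye [([268.6, 82.6], 0.78), ([270.1, 82.8], 0.51)] [[271.0, 83.0]]
reader [([231.9, 46.4], 0.9), ([271.0, 221.2], 0.68)] [[271.3, 219.0]]
 toolF [-1.98 -0.36  1.71] w 29.9 24.95
```

{"op": "drive_tool", "data": {"steps": [{"x": 0.002,"y": 0,"z": 0.004,"wx": 0,"wy": 0,"wz": 0,"jaw": 1},{"x": 0.002,"y": 0,"z": 0.008,"wx": 0,"wy": 0,"wz": 0,"jaw": 1},{"x": 0.002,"y": 0,"z": 0.011,"wx": 0,"wy": 0,"wz": 0,"jaw": 1},{"x": 0.002,"y": 0,"z": 0.011,"wx": 0,"wy": 0,"wz": 0,"jaw": 1},{"x": 0.002,"y": 0,"z": 0.011,"wx": 0,"wy": 0,"wz": 0,"jaw": 1}]}}

```text
clock: 25.45
eef_pos: [526.1, -5.0, 145.4]
ee_rot: [[0.101, 0.991, 0.084], [0.759, -0.132, 0.638], [0.643, -0.0, -0.766]]
force: [0.6, 0.4, -1.5]
width: 29.7
grip_force: 35.0
```

{"op": "drive_tool", "data": {"steps": [{"x": 0,"y": 0,"z": 0.002,"wx": 0,"wy": 0,"wz": 0,"jaw": 1},{"x": 0,"y": 0,"z": 0.002,"wx": 0,"wy": 0,"wz": 0,"jaw": 1},{"x": 0,"y": 0,"z": 0.002,"wx": 0,"wy": 0,"wz": 0,"jaw": 1}]}}

```text
clock: 25.75
eef_pos: [526.2, -4.4, 144.6]
ee_rot: [[0.101, 0.991, 0.084], [0.759, -0.132, 0.637], [0.643, -0.0, -0.766]]
force: [0.2, -0.2, -1.1]
width: 29.9
grip_force: 35.0
```

```bash
python3 g.py
```

```text
toolF [-0.82  0.25  0.73] w 29.9 25.75
 toolF [-0.86 -0.25  1.84] w 30.1 25.8
tip rel spot [0.51 0.34 0.3 ] tilt mrad [ 4.e-01  5.e-01 -1.e+03]
tile_spot [] [[271.7, 219.4]]
tile_eye [] [[271.6, 83.4]]
reader [([160.0, 162.5], 0.97), ([270.9, 219.1], 0.8)] [[271.3, 219.0]]
 toolF [-0.67 -0.17  1.18] w 29.9 25.95
```

{"op": "drive_tool", "data": {"steps": [{"x": 0,"y": 0,"z": 0.002,"wx": 0,"wy": 0,"wz": 0,"jaw": 1},{"x": 0,"y": 0,"z": 0.002,"wx": 0,"wy": 0,"wz": 0,"jaw": 1},{"x": 0,"y": 0,"z": 0.002,"wx": 0,"wy": 0,"wz": 0,"jaw": 1}]}}

```text
clock: 26.25
eef_pos: [526.4, -3.6, 143.7]
ee_rot: [[0.101, 0.991, 0.085], [0.759, -0.132, 0.637], [0.643, -0.0, -0.766]]
force: [0.2, -1.3, -0.2]
width: 29.8
grip_force: 35.0
```

{"op": "drive_tool", "data": {"steps": [{"x": 0,"y": 0,"z": 0.002,"wx": 0,"wy": 0,"wz": 0,"jaw": 1},{"x": 0,"y": 0,"z": 0.002,"wx": 0,"wy": 0,"wz": 0,"jaw": 1},{"x": 0,"y": 0,"z": 0.002,"wx": 0,"wy": 0,"wz": 0,"jaw": 1}]}}

```text
clock: 26.55
eef_pos: [526.5, -2.8, 142.7]
ee_rot: [[0.101, 0.991, 0.085], [0.759, -0.132, 0.637], [0.643, -0.0, -0.766]]
force: [-1.4, -0.5, -0.5]
width: 29.6
grip_force: 35.0
```

```bash
cat > k.py <<'E'
from sp import *
F=[];Z=[];p=np.load('stand.npy'); _,_,Om,M=frame(p); Om=Om+[.3,0,0]
for i in range(6):
    o=manip.get_obs(); F.append(np.array(o['ee_rot']).T@o['force']); optics.capture('wrist')
    Z.append(M.T@(np.array(o['eef_pos'])+np.array(o['ee_rot'])@np.array([-1.7,-.8,79.4])-Om)-[45.8,0,10])
print('F',np.mean(F,0).round(2),np.std(F,0).round(2),'tip',np.mean(Z,0).round(2),np.std(Z,0).round(2),o['width'],o['clock'])
print('eye',[(np.round(m['xy'],1).tolist(),round(m['conf'],2)) for m in mark_of('tile_eye','wrist')[:2]])
E
python3 k.py
```

```text
F [-1.04 -0.08 -0.38] [0.29 0.65 0.66] tip [ 0.53  0.26 -2.07] [0.02 0.02 0.02] 29.88718145468234 26.8
eye [([268.7, 83.9], 0.86)]
```

{"op": "drive_tool", "data": {"steps": [{"x": 0,"y": 0,"z": 0.002,"wx": 0,"wy": 0,"wz": 0,"jaw": 1},{"x": 0,"y": 0,"z": 0.004,"wx": 0,"wy": 0,"wz": 0,"jaw": 1},{"x": 0,"y": 0,"z": 0.006,"wx": 0,"wy": 0,"wz": 0,"jaw": 1},{"x": 0,"y": 0,"z": 0.006,"wx": 0,"wy": 0,"wz": 0,"jaw": 1},{"x": 0,"y": 0,"z": 0.006,"wx": 0,"wy": 0,"wz": 0,"jaw": 1}]}}

```text
clock: 27.4
eef_pos: [526.8, -0.6, 140.0]
ee_rot: [[0.101, 0.991, 0.085], [0.759, -0.132, 0.637], [0.643, -0.0, -0.766]]
force: [-0.9, -0.8, 1.0]
width: 29.6
grip_force: 35.0
```

```bash
sed -i 's/range(6)/range(16)/' k.py; python3 k.py
```

```text
F [-0.99 -0.23 -2.08] [0.51 0.44 0.4 ] tip [ 0.52  0.28 -5.67] [0.01 0.02 0.02] 30.417473338652915 28.15
eye [([269.0, 85.4], 0.98)]
```

{"op": "drive_tool", "data": {"steps": [{"x": 0,"y": 0,"z": -0.0007,"wx": 0,"wy": 0,"wz": 0,"jaw": 1},{"x": 0,"y": 0,"z": -0.0007,"wx": 0,"wy": 0,"wz": 0,"jaw": 1},{"x": 0,"y": 0,"z": -0.0007,"wx": 0,"wy": 0,"wz": 0,"jaw": 1},{"x": 0,"y": 0,"z": -0.0007,"wx": 0,"wy": 0,"wz": 0,"jaw": 1}]}}

```text
clock: 28.65
eef_pos: [526.7, -0.8, 140.3]
ee_rot: [[0.101, 0.991, 0.085], [0.759, -0.132, 0.637], [0.643, -0.0, -0.766]]
force: [0.4, -1.7, 0.7]
width: 29.7
grip_force: 35.0
```

```bash
python3 k.py; python3 - <<'E'
from sp import *
p=np.load('stand.npy'); _,_,Om,M=frame(p); Om=Om+[.3,0,0]
for n in ('scene','top'):
    c=cap(n)
    for k,q in (('tile_spot',(45.8,0,10)),('nose_tip',(45.8,0,10)),('tile_eye',(152,0,5))): print(n,k,[(np.round(m['xy'],1).tolist(),round(m['conf'],2)) for m in mark_of(k,n)[:2]],proj(c,Om+M@np.array(q)).round(1).tolist())
    for k in('ink_jar','white_jar'): print(n,k,[(np.round(m['xy'],1).tolist(),round(m['conf'],2)) for m in mark_of(k,n)[:2]])
E
```

```text
F [-0.97  0.45 -1.87] [0.37 0.56 0.54] tip [ 0.53  0.29 -5.28] [0.01 0.02 0.01] 29.916750914065425 29.4
eye [([270.4, 84.0], 0.73)]
scene tile_spot [([266.1, 220.1], 0.85), ([363.8, 245.3], 0.65)] [[265.9, 223.0]]
scene nose_tip [] [[265.9, 223.0]]
scene tile_eye [([242.9, 194.0], 0.87)] [[244.4, 193.9]]
scene ink_jar [([237.5, 186.5], 0.74), ([269.1, 220.9], 0.18)]
scene white_jar [([360.1, 246.5], 0.81), ([265.7, 219.3], 0.51)]
top tile_spot [([273.8, 216.9], 0.98), ([345.1, 172.2], 0.41)] [[274.1, 215.0]]
top nose_tip [] [[274.1, 215.0]]
top tile_eye [([244.4, 211.4], 0.85)] [[245.5, 208.3]]
top ink_jar [([209.2, 177.0], 0.8)]
top white_jar [([346.1, 174.4], 0.69)]
```

```bash
python3 -c "
from plant import order; print(order.job_done())"
```

```text
the job is handed in; nothing more can be done
None
```

The job is handed in at about 30 s of the 64 s allowed: the tile hangs on the hook, flat against the mast with the glaze outward. The reader is held square on the ringed spot at about 3 N, which by the spring figures is about half way in. The jars still show where they were. My picture allowance ran out after the tile was hung, so the grasp and the reading were checked only by position, force and the trained networks.

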